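Put the power-supply parts back into their holders

TASK

Put the four loose power-supply parts (can capacitor, wound ring core, finned heatsink, transformer) away, each into the grey holder tile whose recess has its shape: the capacitor into the small plain round recess, the ring core over the post in the large round one, the heatsink into the long narrow one, the transformer into the wider, nearly square one. Each part must end up the same way up as it stands now, sitting fully down on the floor of its recess and let go; set the parts down, do not drop or throw them.

Things in the scene. Friction and masses are not known exactly. Their poses are not given: they have to be found in the camera images.
- can: Electrolytic can capacitor: an upright cylinder 36 mm in diameter and 50 mm high, black sleeve, bright aluminium ends, two small terminals (5 mm) on top; about 90 g. Loose. Origin: centre of its underside; z up when it stands.
- ring_core: Wound ring core (toroid) lying flat: outer diameter 58 mm, hole 28 mm across, 24 mm high, wound with copper wire; about 160 g. Can be gripped across its outside. Loose. Origin: centre of its underside; z up when it stands.
- heatsink: Finned aluminium heatsink: 72 mm long (its x), 26 mm wide (its y), 30 mm high, five upright fins along its length; about 90 g. Grip it across its width. Loose. Origin: centre of its underside; z up when it stands.
- trafo: Small transformer: 50 mm (its x) by 42 mm (its y), 36 mm high plus small 4 mm tags on top; dark steel core, yellow winding; about 300 g. Loose. Origin: centre of its underside; z up when it stands.
- holder_can: Holder of the capacitor: a grey square tile, 104 x 104 mm, 12 mm thick, fixed on the bench, with a black-floored recess 6 mm deep (floor 6 mm above the bench). The recess is round and plain, 52 mm in diameter. Origin: centre of the tile's underside, recess centred on it; z up.
- holder_ring: Holder of the ring core: a grey square tile, 104 x 104 mm, 12 mm thick, fixed on the bench, with a black-floored recess 6 mm deep (floor 6 mm above the bench). The recess is round, 74 mm in diameter, with a post 12 mm thick standing 10 mm up from its floor in the middle. Origin: centre of the tile's underside, recess centred on it; z up.
- holder_sink: Holder of the heatsink: a grey square tile, 104 x 104 mm, 12 mm thick, fixed on the bench, with a black-floored recess 6 mm deep (floor 6 mm above the bench). The recess is a long narrow rectangle, 88 mm along the tile's x and 42 mm along its y. Origin: centre of the tile's underside, recess centred on it; z up.
- holder_trafo: Holder of the transformer: a grey square tile, 104 x 104 mm, 12 mm thick, fixed on the bench, with a black-floored recess 6 mm deep (floor 6 mm above the bench). The recess is a nearly square rectangle, 66 mm along the tile's x and 58 mm along its y. Origin: centre of the tile's underside, recess centred on it; z up.
Things that resemble listed ones, but are neither listed nor needed, are in the scene too. Leave any red look-alike of the can alone. Leave any green or turquoise look-alike of the holder_trafo alone.

How it is judged (in metres and radians):
At the end, for the whole second after the job is handed in: Each of the four parts stands upright (tilt under 0.1 rad) at rest in its own holder, its centre within 14 mm of the holder's centre and its underside on the recess floor (3 to 9 mm above the bench) (horizontal distance between can and holder_can below 0.014 m and z of can in the frame of holder_can between 0.003 and 0.009 m and angle between each of can, ring_core, heatsink, trafo's own z axis and vertical below 0.1 rad and linear speed of each of can, ring_core, heatsink, trafo below 0.02 m/s and angular speed of each of can, ring_core, heatsink, trafo below 0.2 rad/s and horizontal distance between ring_core and holder_ring below 0.014 m and z of ring_core in the frame of holder_ring between 0.003 and 0.009 m and horizontal distance between heatsink and holder_sink below 0.014 m and z of heatsink in the frame of holder_sink between 0.003 and 0.009 m and horizontal distance between trafo and holder_trafo below 0.014 m and z of trafo in the frame of holder_trafo between 0.003 and 0.009 m); the robot touches nothing.
It fails at once if the capacitor falls or is thrown: it moves faster than 0.7 m/s (a free fall of about 25 mm) with no finger on it (linear speed of can above 0.7 m/s and contact force between the fingers and can below 0.1 N).
It fails at once if the ring core falls or is thrown: it moves faster than 0.7 m/s (a free fall of about 25 mm) with no finger on it (linear speed of ring_core above 0.7 m/s and contact force between the fingers and ring_core below 0.1 N).
It fails at once if the heatsink falls or is thrown: it moves faster than 0.7 m/s (a free fall of about 25 mm) with no finger on it (linear speed of heatsink above 0.7 m/s and contact force between the fingers and heatsink below 0.1 N).
It fails at once if the transformer falls or is thrown: it moves faster than 0.7 m/s (a free fall of about 25 mm) with no finger on it (linear speed of trafo above 0.7 m/s and contact force between the fingers and trafo below 0.1 N).
It also fails if it takes over 115 s, if anything falls off the work surface, if the arm or the gripper's body presses on something with over 40 N, if the wrist force passes 120 N, or if a joint passes its speed limit or range.

ROBOT

A 7-joint arm with a two-finger parallel gripper is mounted at the origin on the work surface. World frame = base frame: x ahead of the robot, y to its left, z up, the work surface at z = 0. Lengths are in mm, angles in rad, forces in N, time in s.
With the tool pointing down it reaches from about 400 to 875 mm from the base axis. Payload 4.4 kg.
Tool frame: the origin (TCP) lies midway between the tips of the shut fingers; the grasp point (between the pads) lies 19 mm behind it; x points along the fingers, z is the direction in which the jaws open and shut, and the axes are right-handed (so a half turn about x gives the same grasp; the last joint's range is limited). The gripper opens to 85 mm and grips with 20 to 120 N. Pads are 22 mm wide; open, the fingers measure 114 mm over their backs; the gripper's body (76 mm by 85 mm) begins 54 mm behind the grasp point. The pads swing forward as they close: fully open they stand 13 mm farther back than shut.
Start: joints at [1.074, 0.628, 0.038, 1.517, -0.027, 0.996, -0.02], TCP at [271.467, -590.613, 231.313] pointing down, gripper open.
Joint ranges: [-3.06, 3.06], [-0.37, 2.12], [-1.25, 1.32], [0.18, 2.47], [-1.1, 4.24], [0.23, 1.98], [-2.94, 2.94]. Speed limits (rad/s): [2.57, 2.57, 3.14, 3.14, 3.14, 3.14, 3.14].

INTERFACE

Orientations are given as [roll, pitch, yaw] about the fixed x, y, z axes, in that order (R = Rz(yaw) Ry(pitch) Rx(roll)).
In Python, from cell import ctrl gives the robot as it stands. The module is installed in compiled form; this text tells all that it offers.
- The arm moves only by the tool servo_tool, never from a script. Its argument "rows" is a list of rows, each an object of numbers: "dx", "dy", "dz": the shift along the tool's x, y, z in units of 750 mm (1.0 is 750 mm); "wx", "wy", "wz": the turn, a rotation vector about the tool's x, y, z in units of 6 degrees (1.0 is 6 degrees); "fingers": the closure, from 0 (fully open) to 1 (shut). In form: [{"dx": .., "dy": .., "dz": .., "wx": .., "wy": .., "wz": .., "fingers": ..}, ...]. A call has 1 to 5 rows; each row shifts and turns the commanded pose from where the row before left it, along the tool's axes as they then stand; what a row does not reach is not made up. A row lasts 1/8 s, in which the tool goes at most 62.5 mm and 10.7 degrees, less where a joint would pass 70% of its speed; a pose out of reach is approached as far as the arm can. A call with a number of a shift or a turn outside -1 to 1 is refused whole. A call with a gripper value outside its range is refused whole. The fingers move at their own pace and stop on an object; the grip force is fixed at half the most. Time passes only in rows, so rows that do not move let the fingers close. It gives the time, the measured TCP pose, the force and the opening at its end, in the units of the state.
- ctrl.read_state(): the state, without advancing time (a new reading comes with each control period).
- ctrl.get_image(name): name is "scene" or "top" or "wrist"; returns the picture (420x560x3 uint8, red, green, blue); there is no depth.
- ctrl.camera_info(name): a dict with "fovy" (degrees; the focal length in pixels is half the picture's height over the tangent of half this angle, whatever the lens; pixels are square), "cx", "cy" (the principal point, pixels), "k1" (the pictures are not rectified: a ray, as slopes to the right and down, at radius r is drawn at 1 + k1 r^2 times it, then the intrinsics apply), "R" (3x3) and "t" (3): a world point X has camera coordinates R X + t. Camera axes: x right, y down, z forward; pixel columns grow to the right and rows downward; lengths in mm; the calibration is good to about 2 mm. A picture is of the moment at which its call begins: read the wrist's pose just before it. camera_info takes no time and is no camera call; for the wrist camera it gives the pose at the moment of the call.
- ctrl.finish_job(): hands the job in, once; it reports no verdict.
Trained networks look in the newest picture that a camera, given by its name, has taken for a name from the list of things; names that differ only in an ending like _2 or _b are one class to them, and where a whole thing is asked for, a point or a joint stands for the part that bears it (a point fixed in the world has none). Each returns a list of dicts, best first, with "conf" (0 to 1); they miss things now and then, are a little off and sometimes report something else, mostly with a low value. They report only what shows in the picture. A call takes as long as a camera call. They do not tell look-alikes from the thing itself.
- ctrl.search_frame(label, camera): "extent" ([centre column, centre row, width, height] in pixels, round what is visible of it).
- ctrl.silhouettes(label, camera): "region" (420x560 bool, what is visible of it) and "extent" ([centre column, centre row, width, height] in pixels, round what is visible of it).
- ctrl.mark_of(label, camera): "point" ([column, row] in pixels: a listed point, or the origin of a listed thing).
The state is a dict: "clock": time; "qpos": joint angles; "qd": joint speeds; "tau": joint torques, N m; "eef_pos": TCP position; "tool_rot": TCP orientation; "force": force on the tool from outside, world axes, zero at the start; "torque": the same for the moment, N m; "width": finger opening in mm.
Only numpy, scipy, OpenCV 4.12 (cv2) and the standard library are available. Lean on these libraries where they do the work, as an engineer would, in place of code of your own. Each camera call takes 0.05 s, during which the arm holds its last target.

## Working session

There is one attempt and no reset: what is moved stays moved. The work goes in short steps, Python scripts to look and compute and a tool call to move; the robot and the scene stay as the last step left them, time stands still between calls to the robot, and variables do not carry over. Pictures are saved under pics/ and viewed, and the job is handed in when it is done.

Besides the shell and the picture viewer there is one more tool, called by a JSON object that holds its "name" and its "arguments", one argument or row to a line. servo_tool: Moves the arm, as the interface text tells. Its arguments: {"type":"object","properties":{"rows":{"type":"array"}},"required":["rows"]}

```bash
mkdir -p pics; cat > h.py <<'E'
import numpy as np, cv2
from cell import ctrl
def save(img,name): cv2.imwrite('pics/'+name+'.png',cv2.cvtColor(img,cv2.COLOR_RGB2BGR))
def ray(info,u,v):
    f=210/np.tan(np.radians(info['fovy'])/2)
    K=np.array([[f,0,info['cx']],[0,f,info['cy']],[0,0,1.]])
    p=cv2.undistortPoints(np.array([[[u,v]]],float),K,np.array([info['k1'],0,0,0.]))[0,0]
    # fixed-point refinement
    d0=(np.array([u,v])-[info['cx'],info['cy']])/f; p=d0.copy()
    for _ in range(50): p=d0/(1+info['k1']*(p@p))
    R=np.array(info['R']);t=np.array(info['t'])
    return -R.T@t, R.T@np.array([p[0],p[1],1])
def at(info,u,v,z):
    o,d=ray(info,u,v); return o+d*(z-o[2])/d[2]
def proj(info,X):
    f=210/np.tan(np.radians(info['fovy'])/2)
    c=np.array(info['R'])@np.array(X,float)+np.array(info['t']); p=c[:2]/c[2]
    p=p*(1+info['k1']*(p@p)); return p*f+[info['cx'],info['cy']]
E
python3 - <<'E'
from h import *
np.set_printoptions(precision=3,suppress=True)
print(ctrl.read_state())
for c in ('scene','top','wrist'):
    save(ctrl.get_image(c),c+'0'); print(c,ctrl.camera_info(c))
    for l in ('can','ring_core','heatsink','trafo','holder_can','holder_ring','holder_sink','holder_trafo'):
        if c=='top': print(l,[(np.round(d['conf'],2),np.round(d['extent'],0)) for d in ctrl.search_frame(l,c)])
E
```

```text
{'clock': 0.0, 'qpos': array([ 1.074,  0.629,  0.038,  1.518, -0.027,  0.996, -0.02 ]), 'qd': array([ 0.   , -0.   ,  0.001, -0.002, -0.001, -0.001,  0.   ]), 'tau': array([  0.   , -56.34 ,   1.227, -19.344,   0.011,   0.011,   0.   ]), 'eef_pos': array([ 271.177, -590.054,  230.394]), 'tool_rot': array([-3.112,  1.569,  2.031]), 'force': array([-0.107, -0.399, -0.119]), 'torque': array([ 0.026,  0.03 , -0.001]), 'width': 85.61817163649575}
scene {'fovy': 46.03798557051155, 'cx': 276.41975771439695, 'cy': 217.9688108228459, 'k1': -0.1798208998226852, 'R': array([[ 0.433,  0.901, -0.001],
       [ 0.637, -0.307, -0.707],
       [-0.637,  0.306, -0.707]]), 't': array([-150.078, -295.776, 1424.351])}
top {'fovy': 49.45881062933648, 'cx': 280.3314792924895, 'cy': 211.18063463350026, 'k1': 0.010770629642440256, 'R': array([[ 0.015, -0.999,  0.029],
       [-0.99 , -0.019, -0.141],
       [ 0.141, -0.027, -0.99 ]]), 't': array([-107.719,  448.402, 1098.933])}
can [(np.float64(0.74), array([278., 236.,  17.,  14.])), (np.float64(0.67), array([282., 208.,  13.,  17.])), (np.float64(0.53), a
[... 205 characters left out ...]
 21.,  26.]))]
holder_can [(np.float64(0.62), array([289., 147.,  46.,  39.]))]
holder_ring [(np.float64(0.75), array([346., 144.,  48.,  50.])), (np.float64(0.65), array([284., 208.,  19.,  19.]))]
holder_sink [(np.float64(0.62), array([116., 217.,  44.,  47.]))]
holder_trafo [(np.float64(0.93), array([352., 279.,  49.,  47.])), (np.float64(0.71), array([429., 230.,  53.,  50.])), (np.float64(0.57), array([358., 210.,  53.,  50.]))]
wrist {'fovy': 59.21883731020782, 'cx': 275.9023482309802, 'cy': 210.67243439922254, 'k1': -0.03180612811584854, 'R': array([[ 0.418, -0.908,  0.   ],
       [-0.86 , -0.396,  0.322],
       [-0.292, -0.135, -0.947]]), 't': array([-649.457,  -42.177,  379.427])}
```

```bash
python3 - <<'E'
import cv2
im=cv2.imread('pics/top0.png'); cv2.imwrite('pics/top0z.png',cv2.resize(im[100:320,80:480],None,fx=2,fy=2,interpolation=cv2.INTER_CUBIC))
E
```

```text
(no output)
```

View pics/top0z.png

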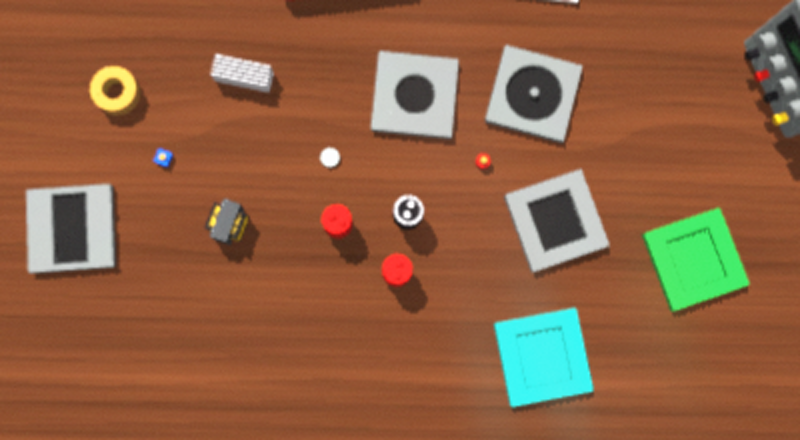

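View pics/scene0.png

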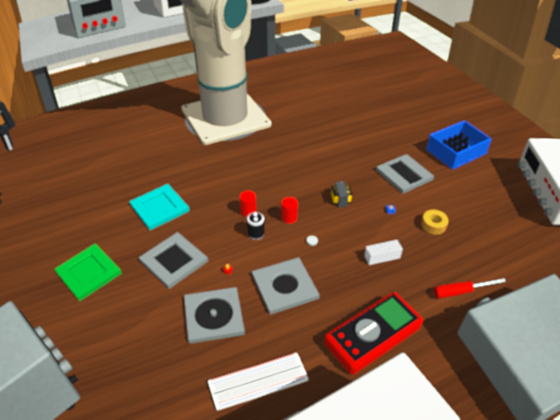

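View pics/wrist0.png

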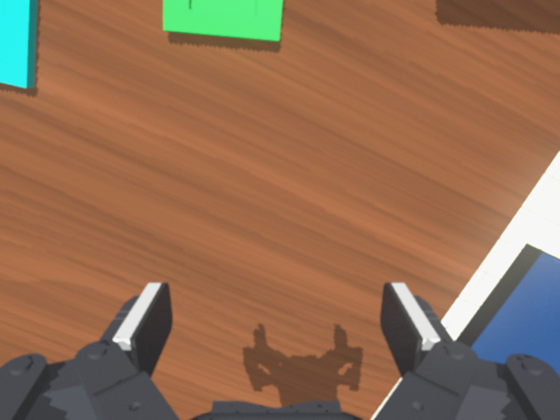

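The top picture (crop ×2, offset 80,100) shows these things:
- **Parts:** ring at about (137,144), heatsink (201,137), trafo (193,211).
- **Can candidates:** (284,205) is black and silver, (249,210) and (278,234) are red. The black-sleeved one at (284,205) is the can.
- **Holder_trafo candidates:** (358,210) is grey, (429,230) green, (352,279) turquoise. The grey one is right.
- **Other holders:** sink at (115,214), can (287,147), ring (347,147).

Next I'll measure them.

```bash
python3 - <<'E'
from h import *
np.set_printoptions(precision=1,suppress=True)
im=ctrl.get_image('top'); info=ctrl.camera_info('top')
hsv=cv2.cvtColor(im,cv2.COLOR_RGB2HSV)
grey=((hsv[...,1]<40)&(hsv[...,2]>110)).astype(np.uint8)
for nm,(u,v) in dict(can=(287,147),ring=(347,147),sink=(115,214),trafo=(358,210)).items():
    m=np.zeros_like(grey); m[v-32:v+32,u-32:u+32]=grey[v-32:v+32,u-32:u+32]
    cs,_=cv2.findContours(m,cv2.RETR_EXTERNAL,cv2.CHAIN_APPROX_NONE); c=max(cs,key=cv2.contourArea)
    P=np.array([at(info,*p[0],12)[:2] for p in c],np.float32)
    r=cv2.minAreaRect(P); 
    # recess: dark inside
    m2=np.zeros_like(grey); cv2.drawContours(m2,[c],-1,1,-1); m2=cv2.erode(m2,np.ones((5,5)))
    dk=((m2>0)&(hsv[...,2]<100)).astype(np.uint8)
    cs,_=cv2.findContours(dk,cv2.RETR_EXTERNAL,cv2.CHAIN_APPROX_NONE); c=max(cs,key=cv2.contourArea)
    Q=np.array([at(info,*p[0],8)[:2] for p in c],np.float32); q=cv2.minAreaRect(Q)
    print('holder',nm,np.array(r[0]),np.array(r[1]),r[2],'recess',np.array(q[0]),np.array(q[1]),q[2])
for l,z in dict(ring_core=12,heatsink=30,trafo=36,can=50).items():
    for d in ctrl.silhouettes(l,'top'):
        c,_=cv2.findContours(d['region'].astype(np.uint8),cv2.RETR_EXTERNAL,cv2.CHAIN_APPROX_NONE); c=max(c,key=cv2.contourArea)
        P=np.array([at(info,*p[0],z)[:2] for p in c],np.float32); r=cv2.minAreaRect(P)
        print(l,d['conf'],d['extent'],np.array(r[0]),np.array(r[1]),r[2])
    for d in ctrl.mark_of(l,'top'): print('  mark',d['conf'],np.array(d['point']),at(info,*d['point'],0))
i2=ctrl.camera_info('scene')
ctrl.get_image('scene')
for l in ('can','ring_core','heatsink','trafo','holder_can','holder_ring','holder_sink','holder_trafo'):
    for d in ctrl.mark_of(l,'scene'): print('  scene mark',l,round(d['conf'],2),np.array(d['point']),at(i2,*d['point'],0))
E
```

```text
holder can [ 621.3 -116. ] [103.7 105.1] 85.39519500732422 recess [ 623.5 -115.8] [45.4 46.8] 1.2867045402526855
holder ring [ 626.6 -270.3] [104.5 105.4] 75.57579803466797 recess [ 628.4 -270.7] [69.7 68.8] 63.735897064208984
holder sink [438.8 313.2] [104.8 105.5] 5.378908157348633 recess [440.1 316.1] [84.7 39.7] 3.6039352416992188
holder trafo [ 460.2 -297.8] [104.3 104.6] 19.79359245300293 recess [ 462.1 -298.7] [63.2 55.4] 19.58462905883789
ring_core 0.82 [135.7, 147.6, 21.0, 25.9] [616.  266.8] [61.1 58.2] 3.0869338512420654
  mark 0.69 [140.1 144.8] [621.3 263.8   0. ]
heatsink 0.64 [204.1, 137.0, 28.9, 20.2] [637.2 103.8] [76.9 34.8] 78.43798065185547
  mark 0.6 [202.  138.6] [641.7 105.4   0. ]
  mark 0.34 [346.2 143.9] [ 636.3 -271.3    0. ]
trafo 0.89 [195.0, 210.8, 21.2, 25.6] [446.4 112.7] [44.  51.5] 72.11454010009766
  mark 0.77 [195.3 211.6] [449.8 115.    0. ]
can 0.78 [248.1, 210.4, 17.4, 16.1] [446.8 -20.8] [39.5 34.1] 1.2816498279571533
can 0.76 [277.4, 233.4, 15.1, 14.1] [389.3 -96.2] [34.1 36.5] 1.0004640817642212
can 0.66 [284.0, 207.2, 16.7, 16.1] [ 461.  -10
[... 223 characters left out ...]
   0. ]
  scene mark can 0.6 [248.  211.3] [393.7 -95.8   0. ]
  scene mark can 0.59 [257.6 235.4] [ 473. -107.    0.]
  scene mark ring_core 0.97 [432.1 224.6] [616.4 266.5   0. ]
  scene mark heatsink 0.95 [382.  257.4] [646.9 105.4   0. ]
  scene mark trafo 0.62 [338.  197.9] [444.7 115.8   0. ]
  scene mark holder_can 0.86 [283.4 284. ] [ 618.1 -115.     0. ]
  scene mark holder_ring 0.88 [212.3 314.4] [ 625.2 -271.2    0. ]
  scene mark holder_sink 0.69 [406.1 175.6] [447.8 316.1   0. ]
  scene mark holder_trafo 0.87 [ 89.2 272.7] [ 417.7 -473.3    0. ]
  scene mark holder_trafo 0.78 [157.1 212.5] [ 304.9 -289.2    0. ]
  scene mark holder_trafo 0.75 [176.  263.2] [ 471.7 -295.3    0. ]
```

```bash
cat >> h.py <<'E'
from scipy.spatial.transform import Rotation as Ro
import sys
def pose():
    s=ctrl.read_state(); return s,Ro.from_euler('xyz',s['tool_rot']).as_matrix(),np.array(s['eef_pos'])
def go(x,y,z,ang=None):
    """ang: jaw direction world deg mod 180. shift first (current axes), then turn"""
    s,R,p=pose(); d=R.T@(np.array([x,y,z])-p)
    cur=np.degrees(np.arctan2(R[1,2],R[0,2])); 
    if ang is None: ang=cur
    e=(ang-cur+90)%180-90
    zt=np.array([np.cos(np.radians(cur+e)),np.sin(np.radians(cur+e)),0]); xt=np.array([0,0,-1.]); yt=np.cross(zt,xt)
    Rt=np.c_[xt,yt,zt]; w=np.degrees(Ro.from_matrix(R.T@Rt).as_rotvec())/6
    print('t=%.2f pos %s jaw %.1f width %.1f q1 %.2f q7 %.2f F %s'%(s['clock'],p.round(1),cur,s['width'],s['qpos'][0],s['qpos'][6],s['force'].round(1)))
    print('shift units dx %.4f dy %.4f dz %.4f  (mm %s, rows>= %.1f) turn wx %.2f wy %.2f wz %.2f; alt wx %.2f'%(*(d/750),d.round(1),np.linalg.norm(d)/62.5,*w,w[0]-30*np.sign(w[0])))
    if abs(w[0])>.1:
        d2=Rt.T@(np.array([x,y,z])-p); print('   if turned first: dx %.4f dy %.4f dz %.4f'%tuple(d2/750))
E
python3 - <<'E'
from h import *
s,R,p=pose(); print(R.round(3)); go(461,-107,160,45)
E
```

```text
[[ 0.     0.909  0.418]
 [ 0.     0.418 -0.909]
 [-1.     0.    -0.   ]]
t=1.45 pos [ 271.4 -590.6  231.3] jaw -65.3 width 85.1 q1 1.07 q7 -0.02 F [0.2 0.  0.3]
shift units dx 0.0951 dy 0.4989 dz -0.4804  (mm [  71.3  374.2 -360.3], rows>= 8.4) turn wx 11.61 wy -0.00 wz -0.00; alt wx -18.39
   if turned first: dx 0.0951 dy -0.2772 dz -0.6347
```

{"name": "servo_tool", "arguments": {
  "rows": [
    {"dx": 0.0095, "dy": 0.05, "dz": -0.048, "fingers": 0.3},
    {"dx": 0.0095, "dy": 0.05, "dz": -0.048, "fingers": 0.3},
    {"dx": 0.0095, "dy": 0.05, "dz": -0.048, "fingers": 0.3},
    {"dx": 0.0095, "dy": 0.05, "dz": -0.048, "fingers": 0.3},
    {"dx": 0.0095, "dy": 0.05, "dz": -0.048, "fingers": 0.3}
  ]
}}

```text
schema error: expected keys dx, dy, dz, wx, wy, wz, fingers
```

{"name": "servo_tool", "arguments": {
  "rows": [
    {"dx": 0.0095, "dy": 0.05, "dz": -0.048, "fingers": 0.3},
    {"dx": 0.0095, "dy": 0.05, "dz": -0.048, "fingers": 0.3},
    {"dx": 0.0095, "dy": 0.05, "dz": -0.048, "fingers": 0.3},
    {"dx": 0.0095, "dy": 0.05, "dz": -0.048, "fingers": 0.3},
    {"dx": 0.0095, "dy": 0.05, "dz": -0.048, "fingers": 0.3}
  ]
}}

```text
schema error: expected keys dx, dy, dz, wx, wy, wz, fingers
```

```bash
python3 - <<'E'
from h import *
go(461,-107,120)
save(ctrl.get_image('wrist'),'w1'); i=ctrl.camera_info('wrist')
print(-np.array(i['R']).T@i['t'])
for X in [(461,-107,50),(447,-21,50),(390,-96,50)]: print(proj(i,X))
for d in ctrl.silhouettes('can','wrist'): print(d['conf'],d['extent'])
E
```

```text
t=1.45 pos [ 271.4 -590.6  231.3] jaw -65.3 width 85.1 q1 1.07 q7 -0.02 F [0.2 0.  0.3]
shift units dx 0.1484 dy 0.4989 dz -0.4804  (mm [ 111.3  374.2 -360.3], rows>= 8.5) turn wx -0.00 wy -0.00 wz -0.00; alt wx 30.00
[ 346.12912346 -555.56201137  372.96209212]
[-229.54634298 -323.9354705 ]
[-307.11243265 -318.13241229]
[-262.08098831 -225.35493182]
```

View pics/w1.png

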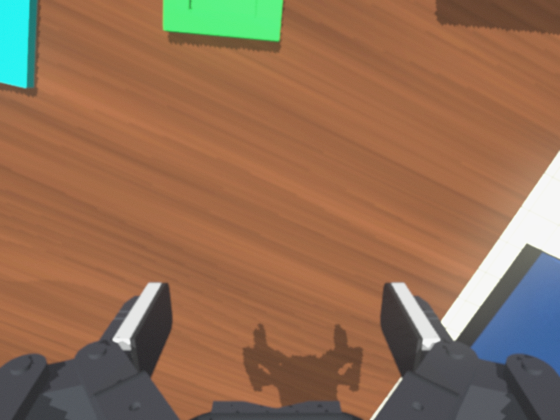

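{"name": "servo_tool", "arguments": {
  "rows": [
    {"dx": 0.0095, "dy": 0.05, "dz": -0.048, "wx": 0, "wy": 0, "wz": 0, "fingers": 0.3},
    {"dx": 0.0095, "dy": 0.05, "dz": -0.048, "wx": 0, "wy": 0, "wz": 0, "fingers": 0.3},
    {"dx": 0.0095, "dy": 0.05, "dz": -0.048, "wx": 0, "wy": 0, "wz": 0, "fingers": 0.3},
    {"dx": 0.0095, "dy": 0.05, "dz": -0.048, "wx": 0, "wy": 0, "wz": 0, "fingers": 0.3},
    {"dx": 0.0095, "dy": 0.05, "dz": -0.048, "wx": 0, "wy": 0, "wz": 0, "fingers": 0.3}
  ]
}}

```text
clock: 2.17
eef_pos: [367.4, -347.3, 195.8]
tool_rot: [0.664, 1.57, -0.476]
force: [0.7, -0.2, 0.3]
width: 59.8
```

{"name": "servo_tool", "arguments": {
  "rows": [
    {"dx": 0.0095, "dy": 0.05, "dz": -0.048, "wx": 0, "wy": 0, "wz": 0, "fingers": 0.3},
    {"dx": 0.0095, "dy": 0.05, "dz": -0.048, "wx": 0, "wy": 0, "wz": 0, "fingers": 0.3},
    {"dx": 0.0095, "dy": 0.05, "dz": -0.048, "wx": 0, "wy": 0, "wz": 0, "fingers": 0.3},
    {"dx": 0.0095, "dy": 0.05, "dz": -0.048, "wx": 0, "wy": 0, "wz": 0, "fingers": 0.3},
    {"dx": 0.0095, "dy": 0.05, "dz": -0.048, "wx": 0, "wy": 0, "wz": 0, "fingers": 0.3}
  ]
}}

```text
clock: 2.8
eef_pos: [462.8, -105.4, 160.1]
tool_rot: [0.936, 1.57, -0.204]
force: [0.8, -0.6, -0.4]
width: 60.3
```

```bash
python3 - <<'E'
from h import *
go(461,-107,120)
save(ctrl.get_image('wrist'),'w2'); i=ctrl.camera_info('wrist')
for X in [(461,-107,50),(447,-21,50),(390,-96,50)]: print(proj(i,X))
for d in ctrl.silhouettes('can','wrist'): print(d['conf'],d['extent'])
E
```

```text
t=2.80 pos [ 462.8 -105.4  160.1] jaw -65.3 width 60.3 q1 0.14 q7 -0.94 F [ 0.8 -0.6 -0.4]
shift units dx 0.0535 dy -0.0031 dz 0.0009  (mm [40.1 -2.3  0.6], rows>= 0.6) turn wx 0.00 wy 0.01 wz -0.01; alt wx -30.00
[287.34565528 218.42444881]
[168.77767328 186.05638212]
[234.60864026 290.5749841 ]
0.77 [278.2, 199.1, 46.5, 58.6]
0.62 [165.9, 163.6, 63.3, 58.7]
0.57 [229.3, 269.4, 51.7, 66.5]
```

View pics/w2.png

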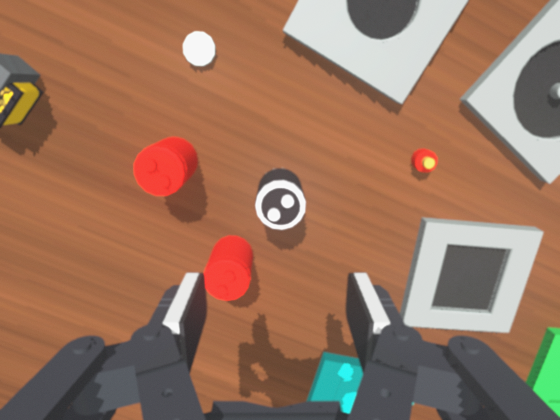

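The can's bright rim is centred at about (280,204). The red ones are at (164,168) and (229,277), clear of it.

```bash
python3 - <<'E'
from h import *
i=ctrl.camera_info('wrist')
im=cv2.imread('pics/w2.png'); cv2.imwrite('pics/w2c.png',cv2.resize(im[140:260,180:400],None,fx=3,fy=3))
print(at(i,280,204,50),at(i,164,168,50),at(i,229,277,50))
t=ctrl.camera_info('top'); print(at(t,284,205,50), proj(t,at(i,280,204,50)))
X=at(i,280,204,50); go(X[0],X[1],100); go(X[0],X[1],14)
E
```

```text
[ 467.17696313 -101.05178872   50.        ] [456.36769616 -17.00844048  50.        ] [397.52247613 -91.01929265  50.        ]
[ 463.22148272 -108.56041424   50.        ] [280.96206837 203.34851412]
t=2.90 pos [ 464.1 -100.2  159.7] jaw -64.7 width 59.7 q1 0.13 q7 -0.94 F [ 1.2 -0.3  0.4]
shift units dx 0.0796 dy 0.0030 dz 0.0030  (mm [59.7  2.2  2.2], rows>= 1.0) turn wx -0.00 wy -0.02 wz -0.02; alt wx 30.00
t=2.90 pos [ 464.1 -100.2  159.7] jaw -64.7 width 59.7 q1 0.13 q7 -0.94 F [ 1.2 -0.3  0.4]
shift units dx 0.1942 dy 0.0027 dz 0.0033  (mm [145.7   2.    2.4], rows>= 2.3) turn wx -0.00 wy -0.02 wz -0.02; alt wx 30.00
```

View pics/w2c.png

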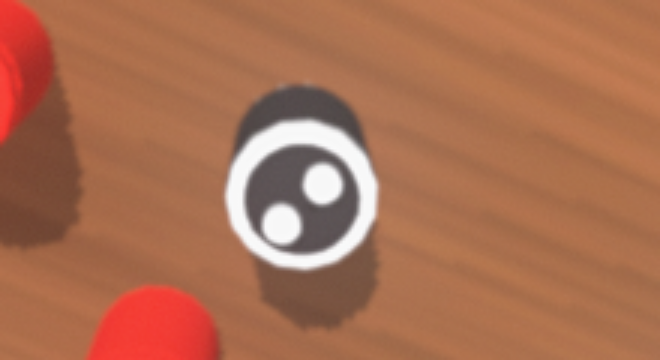

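```bash
python3 - <<'E'
from h import *
ctrl.get_image('scene'); 
i=ctrl.camera_info('wrist'); im=ctrl.get_image('wrist'); save(im,'w3')
g=cv2.medianBlur(cv2.cvtColor(im,cv2.COLOR_RGB2GRAY),3)
w=(im.min(2)>190).astype(np.uint8); w[:, :240]=0; w[:,330:]=0; w[:170]=0; w[250:]=0
ys,xs=np.nonzero(w); (c,r)=cv2.minEnclosingCircle(np.c_[xs,ys].astype(np.float32)); print(c,r)
X=at(i,*c,50);print(X); t=ctrl.camera_info('top'); print(proj(t,X))
go(X[0],X[1],14)
E
```

```text
(282.4948425292969, 206.12620544433594) 24.985240936279297
[ 465.16812968 -107.06349228   50.        ]
[283.4006287  204.20411052]
t=3.00 pos [ 462.2 -106.   160. ] jaw -65.1 width 60.0 q1 0.14 q7 -0.93 F [ 0.8 -0.2  0.5]
shift units dx 0.1947 dy 0.0030 dz 0.0030  (mm [146.    2.2   2.2], rows>= 2.3) turn wx -0.00 wy 0.00 wz 0.00; alt wx 30.00
```

{"name": "servo_tool", "arguments": {
  "rows": [
    {"dx": 0.025, "dy": 0.003, "dz": 0.003, "wx": 0, "wy": 0, "wz": 0, "fingers": 0.3},
    {"dx": 0.055, "dy": 0, "dz": 0, "wx": 0, "wy": 0, "wz": 0, "fingers": 0.3},
    {"dx": 0.055, "dy": 0, "dz": 0, "wx": 0, "wy": 0, "wz": 0, "fingers": 0.3},
    {"dx": 0.04, "dy": 0, "dz": 0, "wx": 0, "wy": 0, "wz": 0, "fingers": 0.3},
    {"dx": 0.02, "dy": 0, "dz": 0, "wx": 0, "wy": 0, "wz": 0, "fingers": 0.3}
  ]
}}

```text
clock: 3.62
eef_pos: [461.4, -110.4, 16.6]
tool_rot: [-1.71, 1.562, -2.853]
force: [-0.2, -1.3, 1.0]
width: 59.7
```

{"name": "servo_tool", "arguments": {
  "rows": [
    {"dx": 0, "dy": 0, "dz": 0, "wx": 0, "wy": 0, "wz": 0, "fingers": 1},
    {"dx": 0, "dy": 0, "dz": 0, "wx": 0, "wy": 0, "wz": 0, "fingers": 1},
    {"dx": 0, "dy": 0, "dz": 0, "wx": 0, "wy": 0, "wz": 0, "fingers": 1},
    {"dx": 0, "dy": 0, "dz": 0, "wx": 0, "wy": 0, "wz": 0, "fingers": 1},
    {"dx": 0, "dy": 0, "dz": 0, "wx": 0, "wy": 0, "wz": 0, "fingers": 1}
  ]
}}

```text
clock: 4.25
eef_pos: [463.3, -108.5, 18.5]
tool_rot: [-1.642, 1.566, -2.781]
force: [-0.2, 0.1, 2.2]
width: 34.4
```

{"name": "servo_tool", "arguments": {
  "rows": [
    {"dx": 0, "dy": 0, "dz": 0, "wx": 0, "wy": 0, "wz": 0, "fingers": 1},
    {"dx": -0.01, "dy": 0, "dz": 0, "wx": 0, "wy": 0, "wz": 0, "fingers": 1},
    {"dx": -0.03, "dy": 0, "dz": 0, "wx": 0, "wy": 0, "wz": 0, "fingers": 1},
    {"dx": -0.04, "dy": 0, "dz": 0, "wx": 0, "wy": 0, "wz": 0, "fingers": 1},
    {"dx": -0.03, "dy": 0, "dz": 0, "wx": 0, "wy": 0, "wz": 0, "fingers": 1}
  ]
}}

```text
clock: 4.88
eef_pos: [463.5, -108.5, 102.1]
tool_rot: [-1.657, 1.566, -2.797]
force: [-0.9, -0.0, -0.4]
width: 34.2
```

```bash
python3 - <<'E'
from h import *
ctrl.get_image('scene')
go(622,-116,100);go(622,-116,20.5)
i=ctrl.camera_info('wrist'); im=ctrl.get_image('wrist'); save(im,'w4')
E
```

```text
t=4.92 pos [ 464.9 -108.8  104.2] jaw -65.3 width 34.8 q1 0.27 q7 -1.16 F [ 0.9 -0.4  1.1]
shift units dx 0.0054 dy 0.1863 dz 0.0962  (mm [  4.  139.7  72.2], rows>= 2.5) turn wx -0.00 wy 0.02 wz 0.02; alt wx 30.00
t=4.92 pos [ 464.9 -108.8  104.2] jaw -65.3 width 34.8 q1 0.27 q7 -1.16 F [ 0.9 -0.4  1.1]
shift units dx 0.1114 dy 0.1865 dz 0.0960  (mm [ 83.5 139.9  72. ], rows>= 2.9) turn wx -0.00 wy 0.02 wz 0.02; alt wx 30.00
```

View pics/w4.png

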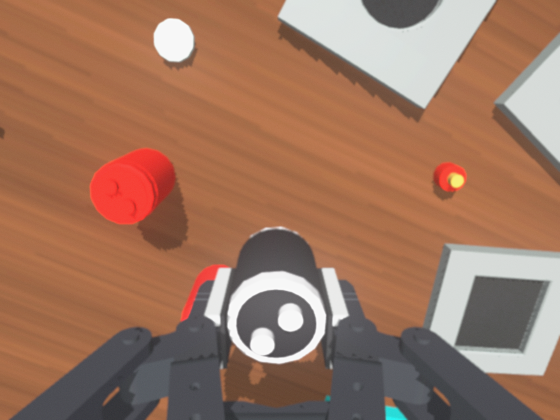

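{"name": "servo_tool", "arguments": {
  "rows": [
    {"dx": 0, "dy": 0.03, "dz": 0.016, "wx": 0, "wy": 0, "wz": 0, "fingers": 1},
    {"dx": 0, "dy": 0.045, "dz": 0.023, "wx": 0, "wy": 0, "wz": 0, "fingers": 1},
    {"dx": 0, "dy": 0.05, "dz": 0.025, "wx": 0, "wy": 0, "wz": 0, "fingers": 1},
    {"dx": 0, "dy": 0.04, "dz": 0.02, "wx": 0, "wy": 0, "wz": 0, "fingers": 1},
    {"dx": 0, "dy": 0.0215, "dz": 0.012, "wx": 0, "wy": 0, "wz": 0, "fingers": 1}
  ]
}}

```text
clock: 5.6
eef_pos: [621.8, -115.1, 98.6]
tool_rot: [-1.799, 1.565, -2.938]
force: [-0.8, 0.1, -1.5]
width: 34.7
```

{"name": "servo_tool", "arguments": {
  "rows": [
    {"dx": 0, "dy": 0, "dz": 0, "wx": 0, "wy": 0, "wz": 0, "fingers": 1},
    {"dx": 0, "dy": 0, "dz": 0, "wx": 0, "wy": 0, "wz": 0, "fingers": 1}
  ]
}}

```text
clock: 5.85
eef_pos: [618.8, -115.4, 98.9]
tool_rot: [-1.827, 1.562, -2.967]
force: [-0.6, -0.1, -0.7]
width: 34.4
```

```bash
python3 - <<'E'
from h import *
i=ctrl.camera_info('wrist'); im=ctrl.get_image('wrist'); save(im,'w5')
go(622,-116,100);go(622,-116,24.5)
E
```

```text
t=5.90 pos [ 618.9 -115.5   99.2] jaw -65.3 width 34.3 q1 0.23 q7 -1.15 F [-0.  -0.9 -1.5]
shift units dx -0.0011 dy 0.0034 dz 0.0024  (mm [-0.8  2.6  1.8], rows>= 0.1) turn wx 0.00 wy -0.02 wz 0.08; alt wx -30.00
t=5.90 pos [ 618.9 -115.5   99.2] jaw -65.3 width 34.3 q1 0.23 q7 -1.15 F [-0.  -0.9 -1.5]
shift units dx 0.0996 dy 0.0042 dz 0.0026  (mm [74.7  3.2  1.9], rows>= 1.2) turn wx 0.00 wy -0.02 wz 0.08; alt wx -30.00
```

View pics/w5.png

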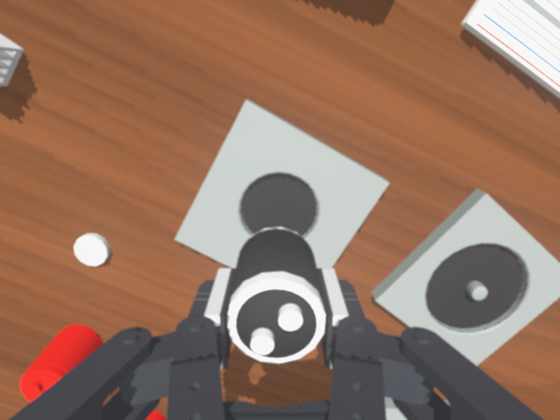

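{"name": "servo_tool", "arguments": {
  "rows": [
    {"dx": 0.02, "dy": 0.004, "dz": 0.0025, "wx": 0, "wy": 0, "wz": 0, "fingers": 1},
    {"dx": 0.03, "dy": 0, "dz": 0, "wx": 0, "wy": 0, "wz": 0, "fingers": 1},
    {"dx": 0.02, "dy": 0, "dz": 0, "wx": 0, "wy": 0, "wz": 0, "fingers": 1},
    {"dx": 0, "dy": 0, "dz": 0, "wx": 0, "wy": 0, "wz": 0, "fingers": 1}
  ]
}}

```text
clock: 6.4
eef_pos: [622.4, -115.8, 45.6]
tool_rot: [-1.87, 1.562, -3.009]
force: [0.5, -0.7, -1.9]
width: 34.3
```

```bash
python3 - <<'E'
from h import *
i=ctrl.camera_info('wrist'); im=ctrl.get_image('wrist'); save(im,'w6')
go(622,-116,24.5)
for d in ctrl.silhouettes('holder_can','wrist'): print(d['conf'],d['extent'])
print(proj(i,(622,-116,12)), [proj(i,(622+26*np.cos(a),-116+26*np.sin(a),12)).round() for a in np.arange(0,6.28,.785)])
E
```

```text
t=6.45 pos [ 623.4 -115.9   46.7] jaw -65.3 width 34.5 q1 0.22 q7 -1.16 F [ 0.8  0.4 -1.4]
shift units dx 0.0296 dy -0.0015 dz -0.0006  (mm [22.2 -1.1 -0.4], rows>= 0.4) turn wx 0.00 wy -0.01 wz 0.07; alt wx -30.00
0.73 [280.9, 235.2, 265.5, 247.3]
[277.16749054 252.62933412] [array([299., 210.]), array([259., 208.]), array([231., 233.]), array([231., 268.]), array([257., 292.]), array([294., 293.]), array([322., 271.]), array([325., 237.])]
```

View pics/w6.png

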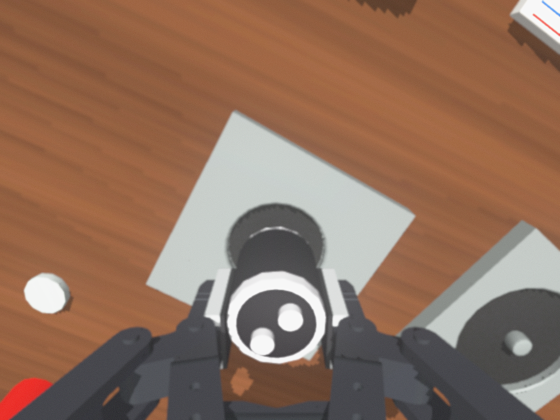

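{"name": "servo_tool", "arguments": {
  "rows": [
    {"dx": 0.01, "dy": 0, "dz": 0, "wx": 0, "wy": 0, "wz": 0, "fingers": 1},
    {"dx": 0.01, "dy": 0, "dz": 0, "wx": 0, "wy": 0, "wz": 0, "fingers": 1},
    {"dx": 0.004, "dy": 0, "dz": 0, "wx": 0, "wy": 0, "wz": 0, "fingers": 1},
    {"dx": 0, "dy": 0, "dz": 0, "wx": 0, "wy": 0, "wz": 0, "fingers": 1}
  ]
}}

```text
clock: 7.0
eef_pos: [623.5, -116.0, 29.0]
tool_rot: [-1.753, 1.565, -2.893]
force: [-0.2, 0.3, -0.2]
width: 34.6
```

{"name": "servo_tool", "arguments": {
  "rows": [
    {"dx": 0.002, "dy": 0, "dz": 0, "wx": 0, "wy": 0, "wz": 0, "fingers": 1},
    {"dx": 0.002, "dy": 0, "dz": 0, "wx": 0, "wy": 0, "wz": 0, "fingers": 1},
    {"dx": 0, "dy": 0, "dz": 0, "wx": 0, "wy": 0, "wz": 0, "fingers": 1}
  ]
}}

```text
clock: 7.38
eef_pos: [623.7, -116.0, 26.3]
tool_rot: [-1.72, 1.565, -2.859]
force: [0.2, 0.9, -1.0]
width: 34.9
```

{"name": "servo_tool", "arguments": {
  "rows": [
    {"dx": 0.002, "dy": 0, "dz": 0, "wx": 0, "wy": 0, "wz": 0, "fingers": 1},
    {"dx": 0.001, "dy": 0, "dz": 0, "wx": 0, "wy": 0, "wz": 0, "fingers": 1},
    {"dx": 0, "dy": 0, "dz": 0, "wx": 0, "wy": 0, "wz": 0, "fingers": 1}
  ]
}}

```text
clock: 7.75
eef_pos: [623.8, -116.0, 24.5]
tool_rot: [-1.683, 1.565, -2.823]
force: [-0.8, 0.4, 3.3]
width: 34.6
```

{"name": "servo_tool", "arguments": {
  "rows": [
    {"dx": 0.002, "dy": 0, "dz": 0, "wx": 0, "wy": 0, "wz": 0, "fingers": 1},
    {"dx": 0.001, "dy": 0, "dz": 0, "wx": 0, "wy": 0, "wz": 0, "fingers": 1},
    {"dx": 0, "dy": 0, "dz": 0, "wx": 0, "wy": 0, "wz": 0, "fingers": 1}
  ]
}}

```text
clock: 8.12
eef_pos: [623.9, -116.0, 24.5]
tool_rot: [-1.605, 1.565, -2.745]
force: [-5.7, 1.0, 18.8]
width: 34.6
```

{"name": "servo_tool", "arguments": {
  "rows": [
    {"dx": -0.002, "dy": 0, "dz": 0, "wx": 0, "wy": 0, "wz": 0, "fingers": 1},
    {"dx": 0, "dy": 0, "dz": 0, "wx": 0, "wy": 0, "wz": 0, "fingers": 0.3},
    {"dx": 0, "dy": 0, "dz": 0, "wx": 0, "wy": 0, "wz": 0, "fingers": 0.3},
    {"dx": 0, "dy": 0, "dz": 0, "wx": 0, "wy": 0, "wz": 0, "fingers": 0.3},
    {"dx": -0.01, "dy": 0, "dz": 0, "wx": 0, "wy": 0, "wz": 0, "fingers": 0.2}
  ]
}}

```text
clock: 8.75
eef_pos: [623.2, -115.9, 30.3]
tool_rot: [-1.809, 1.564, -2.949]
force: [0.6, 0.7, 0.8]
width: 68.6
```

{"name": "servo_tool", "arguments": {
  "rows": [
    {"dx": -0.04, "dy": 0, "dz": 0, "wx": 0, "wy": 0, "wz": 0, "fingers": 0.1},
    {"dx": -0.06, "dy": 0, "dz": 0, "wx": 0, "wy": 0, "wz": 0, "fingers": 0.1},
    {"dx": -0.05, "dy": 0, "dz": 0, "wx": 0, "wy": 0, "wz": 0, "fingers": 0},
    {"dx": -0.02, "dy": 0, "dz": 0, "wx": 0, "wy": 0, "wz": 0, "fingers": 0},
    {"dx": 0, "dy": 0, "dz": 0, "wx": 0, "wy": 0, "wz": 0, "fingers": 0}
  ]
}}

```text
clock: 9.38
eef_pos: [624.9, -115.9, 159.2]
tool_rot: [-1.522, 1.567, -2.662]
force: [0.3, 0.6, 0.2]
width: 85.2
```

```bash
python3 - <<'E'
from h import *
i=ctrl.camera_info('wrist'); im=ctrl.get_image('wrist'); save(im,'w7')
go(640,104,170,-12); go(617,266,170)
E
```

```text
t=9.43 pos [ 624.  -115.9  157.8] jaw -65.3 width 85.6 q1 0.24 q7 -1.13 F [-0.9 -0.8 -0.7]
shift units dx -0.0168 dy 0.1417 dz -0.2575  (mm [ -12.6  106.3 -193.1], rows>= 3.5) turn wx -8.89 wy -0.04 wz 0.05; alt wx 21.11
   if turned first: dx -0.0162 dy 0.2912 dz -0.0401
t=9.43 pos [ 624.  -115.9  157.8] jaw -65.3 width 85.6 q1 0.24 q7 -1.13 F [-0.9 -0.8 -0.7]
shift units dx -0.0170 dy 0.2041 dz -0.4665  (mm [ -12.8  153.  -349.9], rows>= 6.1) turn wx 0.00 wy -0.01 wz 0.06; alt wx -30.00
```

View pics/w7.png

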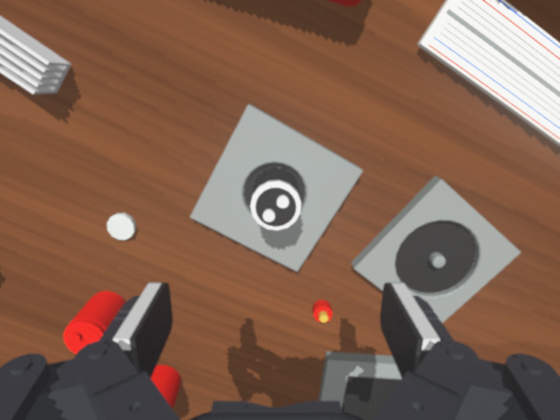

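The can (275,205) stands upright in the centre of its round recess. Next is the heatsink.

{"name": "servo_tool", "arguments": {
  "rows": [
    {"dx": 0, "dy": 0.028, "dz": -0.05, "wx": 0, "wy": 0, "wz": 0, "fingers": 0},
    {"dx": 0, "dy": 0.028, "dz": -0.052, "wx": 0, "wy": 0, "wz": 0, "fingers": 0},
    {"dx": 0, "dy": 0.028, "dz": -0.052, "wx": 0, "wy": 0, "wz": 0, "fingers": 0},
    {"dx": 0, "dy": 0.028, "dz": -0.052, "wx": 0, "wy": 0, "wz": 0, "fingers": 0},
    {"dx": 0, "dy": 0.029, "dz": -0.051, "wx": 0, "wy": 0, "wz": 0, "fingers": 0}
  ]
}}

```text
clock: 10.05
eef_pos: [638.7, 104.7, 155.6]
tool_rot: [-1.743, 1.561, -2.882]
force: [1.0, -0.1, -0.5]
width: 85.4
```

{"name": "servo_tool", "arguments": {
  "rows": [
    {"dx": 0, "dy": 0, "dz": 0, "wx": -1, "wy": 0, "wz": 0, "fingers": 0},
    {"dx": 0, "dy": 0, "dz": 0, "wx": -1, "wy": 0, "wz": 0, "fingers": 0},
    {"dx": 0, "dy": 0, "dz": 0, "wx": -1, "wy": 0, "wz": 0, "fingers": 0},
    {"dx": 0, "dy": 0, "dz": 0, "wx": -1, "wy": 0, "wz": 0, "fingers": 0},
    {"dx": 0, "dy": 0, "dz": 0, "wx": -1, "wy": 0, "wz": 0, "fingers": 0}
  ]
}}

```text
clock: 10.68
eef_pos: [638.7, 103.3, 155.5]
tool_rot: [-2.296, 1.561, -2.908]
force: [-0.1, -0.4, -0.8]
width: 85.3
```

{"name": "servo_tool", "arguments": {
  "rows": [
    {"dx": 0, "dy": 0, "dz": 0, "wx": -1, "wy": 0, "wz": 0, "fingers": 0},
    {"dx": 0, "dy": 0, "dz": 0, "wx": -1, "wy": 0, "wz": 0, "fingers": 0},
    {"dx": 0, "dy": 0, "dz": 0, "wx": -1, "wy": 0, "wz": 0, "fingers": 0},
    {"dx": 0, "dy": 0, "dz": 0, "wx": -0.9, "wy": 0, "wz": 0, "fingers": 0},
    {"dx": 0, "dy": 0, "dz": 0, "wx": 0, "wy": 0, "wz": 0, "fingers": 0}
  ]
}}

```text
clock: 11.3
eef_pos: [638.9, 103.2, 155.8]
tool_rot: [-2.737, 1.562, -2.946]
force: [-0.6, 0.2, -0.3]
width: 85.4
```

```bash
python3 - <<'E'
from h import *
ctrl.get_image('scene')
i=ctrl.camera_info('wrist'); im=ctrl.get_image('wrist'); save(im,'w8')
go(640,104,9,-12)
for d in ctrl.silhouettes('heatsink','wrist'):
    print(d['conf'],d['extent'])
    c,_=cv2.findContours(d['region'].astype(np.uint8),cv2.RETR_EXTERNAL,cv2.CHAIN_APPROX_NONE); c=max(c,key=cv2.contourArea)
    print(cv2.minAreaRect(c))
E
```

```text
t=11.40 pos [639.3 103.3 156.5] jaw -12.0 width 85.5 q1 0.03 q7 -0.71 F [-0.2 -0.5  0.2]
shift units dx 0.1967 dy 0.0018 dz 0.0022  (mm [147.5   1.3   1.6], rows>= 2.4) turn wx 0.00 wy -0.07 wz 0.03; alt wx -30.00
0.82 [281.5, 189.5, 35.8, 98.2]
((280.4999694824219, 188.99996948242188), (95.99998474121094, 34.99999237060547), 90.0)
```

View pics/w8.png

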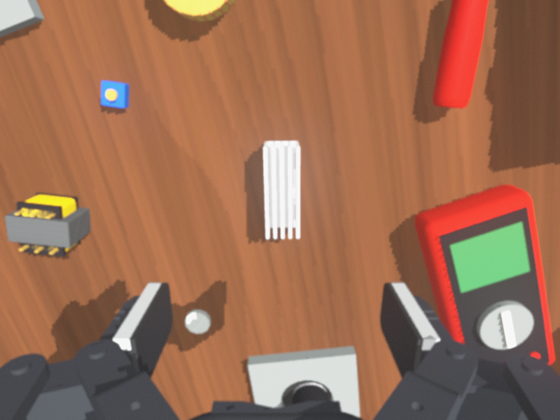

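```bash
python3 - <<'E'
from h import *
i=ctrl.camera_info('wrist'); im=cv2.imread('pics/w8.png')
def box(c,yaw,L,W,H):
    a=np.radians(yaw);ex=np.array([np.cos(a),np.sin(a)]);ey=np.array([-ex[1],ex[0]])
    return [[*(np.array(c)+sx*L/2*ex+sy*W/2*ey),h] for h in H for sx,sy in((1,1),(1,-1),(-1,-1),(-1,1))]
print(at(i,282,238,30),at(i,282,141,0),at(i,282,141,30),at(i,264,190,30),at(i,300,190,30))
out=cv2.resize(im[110:260,200:360],None,fx=4,fy=4)
for c,col in (((640,104),(0,255,0)),((643,105),(255,0,0))):
    P=[((proj(i,X)-[200,110]+.5)*4).astype(int) for X in box(c,78,72,26,(0,30))]
    for k in range(4):
        for o in (0,4): cv2.line(out,tuple(P[o+k]),tuple(P[o+(k+1)%4]),col,1 )
cv2.imwrite('pics/w8c.png',out)
E
```

```text
[636.2632673  72.0742716  30.       ] [650.98403851 142.1039336    0.        ] [651.58874123 146.44324536  30.        ] [630.90735235 113.2818507   30.        ] [657.44414824 107.71628722  30.        ]
```

View pics/w8c.png

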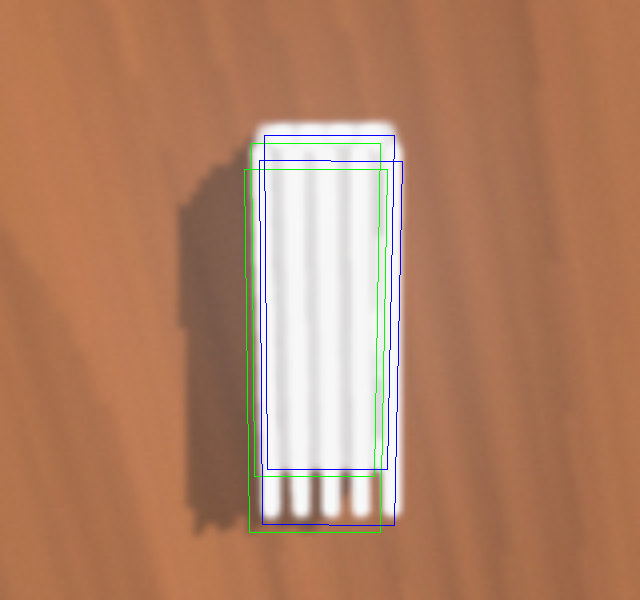

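{"name": "servo_tool", "arguments": {
  "rows": [
    {"dx": 0.03, "dy": 0.006, "dz": 0.0045, "wx": 0, "wy": 0, "wz": 0, "fingers": 0.2},
    {"dx": 0.055, "dy": 0, "dz": 0, "wx": 0, "wy": 0, "wz": 0, "fingers": 0.3},
    {"dx": 0.055, "dy": 0, "dz": 0, "wx": 0, "wy": 0, "wz": 0, "fingers": 0.3},
    {"dx": 0.03, "dy": 0, "dz": 0, "wx": 0, "wy": 0, "wz": 0, "fingers": 0.3},
    {"dx": 0.01, "dy": 0, "dz": 0, "wx": 0, "wy": 0, "wz": 0, "fingers": 0.3}
  ]
}}

```text
clock: 12.08
eef_pos: [641.7, 106.9, 19.8]
tool_rot: [-2.679, 1.561, -2.887]
force: [-0.3, -0.8, -0.1]
width: 59.6
```

```bash
python3 - <<'E'
from h import *
ctrl.get_image('scene');go(643.5,107,9,-12)
E
```

```text
t=12.12 pos [642.  107.   20.1] jaw -11.9 width 59.8 q1 -0.01 q7 -0.78 F [-0.1  0.7 -0.3]
shift units dx 0.0148 dy 0.0004 dz 0.0020  (mm [11.1  0.3  1.5], rows>= 0.2) turn wx 0.02 wy -0.08 wz 0.04; alt wx -29.98
```

{"name": "servo_tool", "arguments": {
  "rows": [
    {"dx": 0.014, "dy": 0, "dz": 0.002, "wx": 0, "wy": -0.08, "wz": 0, "fingers": 0.3},
    {"dx": 0, "dy": 0, "dz": 0, "wx": 0, "wy": 0, "wz": 0, "fingers": 0.3},
    {"dx": 0, "dy": 0, "dz": 0, "wx": 0, "wy": 0, "wz": 0, "fingers": 1},
    {"dx": 0, "dy": 0, "dz": 0, "wx": 0, "wy": 0, "wz": 0, "fingers": 1},
    {"dx": 0, "dy": 0, "dz": 0, "wx": 0, "wy": 0, "wz": 0, "fingers": 1}
  ]
}}

```text
clock: 12.75
eef_pos: [645.6, 106.8, 13.3]
tool_rot: [-0.398, 1.566, -0.606]
force: [-0.3, 0.2, 4.1]
width: 24.8
```

{"name": "servo_tool", "arguments": {
  "rows": [
    {"dx": 0, "dy": 0, "dz": 0, "wx": 0, "wy": 0, "wz": 0, "fingers": 1},
    {"dx": 0, "dy": 0, "dz": 0, "wx": 0, "wy": 0, "wz": 0, "fingers": 1},
    {"dx": 0, "dy": 0, "dz": 0, "wx": 0, "wy": 0, "wz": 0, "fingers": 1}
  ]
}}

```text
clock: 13.12
eef_pos: [645.7, 106.8, 13.3]
tool_rot: [-0.414, 1.566, -0.622]
force: [0.5, 0.4, 6.0]
width: 24.3
```

{"name": "servo_tool", "arguments": {
  "rows": [
    {"dx": -0.01, "dy": 0, "dz": 0, "wx": 0, "wy": 0, "wz": 0, "fingers": 1},
    {"dx": -0.03, "dy": 0, "dz": 0, "wx": 0, "wy": 0, "wz": 0, "fingers": 1},
    {"dx": -0.04, "dy": 0, "dz": 0, "wx": 0, "wy": 0, "wz": 0, "fingers": 1},
    {"dx": -0.03, "dy": 0, "dz": 0, "wx": 0, "wy": 0, "wz": 0, "fingers": 1},
    {"dx": 0, "dy": 0, "dz": 0, "wx": 0, "wy": 0, "wz": 0, "fingers": 1}
  ]
}}

```text
clock: 13.75
eef_pos: [646.4, 107.5, 97.9]
tool_rot: [-0.068, 1.563, -0.276]
force: [0.5, -0.3, -0.9]
width: 24.4
```

```bash
python3 - <<'E'
from h import *
ctrl.get_image('scene');save(ctrl.get_image('wrist'),'w9');go(439.5,314.5,100,95)
E
```

```text
t=13.85 pos [644.5 106.7  95. ] jaw -11.9 width 24.6 q1 0.01 q7 -0.75 F [-0.1  1.  -1.2]
shift units dx -0.0083 dy 0.2146 dz -0.3246  (mm [  -6.2  161.  -243.4], rows>= 4.7) turn wx 12.18 wy 0.05 wz 0.00; alt wx -17.82
   if turned first: dx -0.0066 dy -0.2481 dz -0.2998
```

View pics/w9.png

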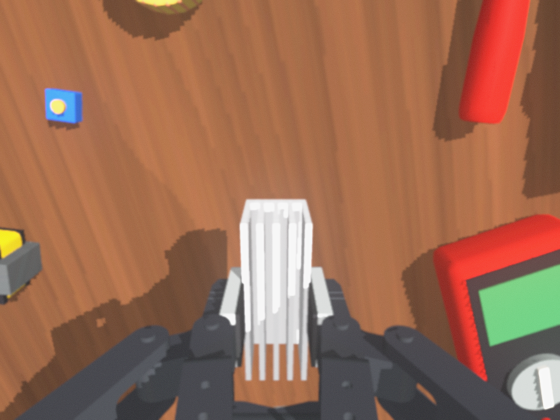

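{"name": "servo_tool", "arguments": {
  "rows": [
    {"dx": -0.008, "dy": 0.02, "dz": -0.03, "wx": 0, "wy": 0, "wz": 0, "fingers": 1},
    {"dx": 0, "dy": 0.04, "dz": -0.06, "wx": 0, "wy": 0, "wz": 0, "fingers": 1},
    {"dx": 0, "dy": 0.045, "dz": -0.068, "wx": 0, "wy": 0, "wz": 0, "fingers": 1},
    {"dx": 0, "dy": 0.045, "dz": -0.068, "wx": 0, "wy": 0, "wz": 0, "fingers": 1},
    {"dx": 0, "dy": 0.04, "dz": -0.06, "wx": 0, "wy": 0, "wz": 0, "fingers": 1}
  ]
}}

```text
clock: 14.48
eef_pos: [461.7, 291.8, 98.8]
tool_rot: [-1.198, 1.567, -1.405]
force: [0.7, 0.3, -1.2]
width: 24.5
```

{"name": "servo_tool", "arguments": {
  "rows": [
    {"dx": 0, "dy": 0.0246, "dz": -0.0386, "wx": -0.5, "wy": 0, "wz": 0, "fingers": 1},
    {"dx": 0, "dy": 0, "dz": 0, "wx": -1, "wy": 0, "wz": 0, "fingers": 1},
    {"dx": 0, "dy": 0, "dz": 0, "wx": -1, "wy": 0, "wz": 0, "fingers": 1},
    {"dx": 0, "dy": 0, "dz": 0, "wx": -1, "wy": 0, "wz": 0, "fingers": 1},
    {"dx": 0, "dy": 0, "dz": 0, "wx": -1, "wy": 0, "wz": 0, "fingers": 1}
  ]
}}

```text
clock: 15.1
eef_pos: [438.9, 314.1, 98.5]
tool_rot: [-1.664, 1.566, -1.397]
force: [-0.1, 0.6, -0.8]
width: 24.8
```

{"name": "servo_tool", "arguments": {
  "rows": [
    {"dx": 0, "dy": 0, "dz": 0, "wx": -1, "wy": 0, "wz": 0, "fingers": 1},
    {"dx": 0, "dy": 0, "dz": 0, "wx": -1, "wy": 0, "wz": 0, "fingers": 1},
    {"dx": 0, "dy": 0, "dz": 0, "wx": -1, "wy": 0, "wz": 0, "fingers": 1},
    {"dx": 0, "dy": 0, "dz": 0, "wx": -1, "wy": 0, "wz": 0, "fingers": 1},
    {"dx": 0, "dy": 0, "dz": 0, "wx": -1, "wy": 0, "wz": 0, "fingers": 1}
  ]
}}

```text
clock: 15.72
eef_pos: [439.0, 314.0, 98.5]
tool_rot: [-2.208, 1.566, -1.417]
force: [-0.2, -0.6, -1.5]
width: 25.0
```

{"name": "servo_tool", "arguments": {
  "rows": [
    {"dx": 0, "dy": 0, "dz": 0, "wx": -1, "wy": 0, "wz": 0, "fingers": 1},
    {"dx": 0, "dy": 0, "dz": 0, "wx": -1, "wy": 0, "wz": 0, "fingers": 1},
    {"dx": 0, "dy": 0, "dz": 0, "wx": -1, "wy": 0, "wz": 0, "fingers": 1},
    {"dx": 0, "dy": 0, "dz": 0, "wx": -1, "wy": 0, "wz": 0, "fingers": 1},
    {"dx": 0, "dy": 0, "dz": 0, "wx": -1, "wy": 0, "wz": 0, "fingers": 1}
  ]
}}

```text
clock: 16.35
eef_pos: [439.0, 314.0, 98.5]
tool_rot: [-2.719, 1.566, -1.405]
force: [-0.1, -0.3, -0.9]
width: 24.5
```

{"name": "servo_tool", "arguments": {
  "rows": [
    {"dx": 0, "dy": 0, "dz": 0, "wx": -1, "wy": 0, "wz": 0, "fingers": 1},
    {"dx": 0, "dy": 0, "dz": 0, "wx": -1, "wy": 0, "wz": 0, "fingers": 1},
    {"dx": 0, "dy": 0, "dz": 0, "wx": -1, "wy": 0, "wz": 0, "fingers": 1},
    {"dx": 0, "dy": 0, "dz": 0, "wx": -0.3, "wy": 0, "wz": 0, "fingers": 1},
    {"dx": 0, "dy": 0, "dz": 0, "wx": 0, "wy": 0, "wz": 0, "fingers": 1}
  ]
}}

```text
clock: 16.98
eef_pos: [439.4, 314.3, 99.0]
tool_rot: [-2.839, 1.567, -1.184]
force: [0.5, 0.1, -1.3]
width: 24.7
```

```bash
python3 - <<'E'
from h import *
ctrl.get_image('scene');i=ctrl.camera_info('wrist');im=ctrl.get_image('wrist');save(im,'w10');go(439.5,314.5,60,95)
for c,yaw in (((440,314.5),5),):
    a=np.radians(yaw);ex=np.array([np.cos(a),np.sin(a)]);ey=np.array([-ex[1],ex[0]])
    for L,W in((104,104),(88,42)):
        P=np.array([proj(i,[*(np.array(c)+sx*L/2*ex+sy*W/2*ey),12]) for sx,sy in((1,1),(1,-1),(-1,-1),(-1,1))]).astype(np.int32)
        cv2.polylines(im,[P],True,(0,255,0),1)
save(im,'w10o')
E
```

```text
t=17.07 pos [439.5 314.6  99.4] jaw 94.8 width 24.6 q1 -0.17 q7 0.20 F [-0.9 -0.7 -0.8]
shift units dx 0.0525 dy 0.0001 dz 0.0001  (mm [39.4  0.1  0.1], rows>= 0.6) turn wx -0.03 wy -0.04 wz 0.02; alt wx 29.97
```

View pics/w10o.png

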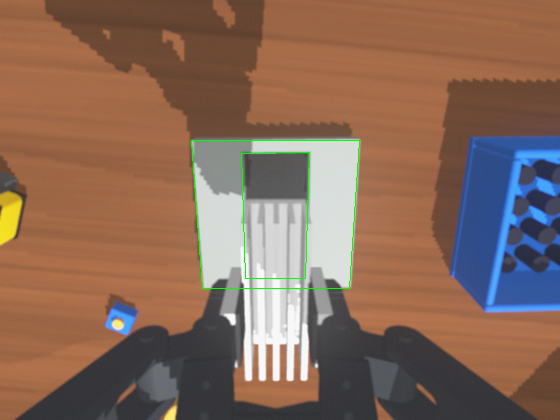

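{"name": "servo_tool", "arguments": {
  "rows": [
    {"dx": 0.02, "dy": 0, "dz": 0, "wx": 0, "wy": 0, "wz": 0, "fingers": 1},
    {"dx": 0.035, "dy": 0, "dz": 0, "wx": 0, "wy": 0, "wz": 0, "fingers": 1},
    {"dx": 0.025, "dy": 0, "dz": 0, "wx": 0, "wy": 0, "wz": 0, "fingers": 1},
    {"dx": 0.01, "dy": 0, "dz": 0, "wx": 0, "wy": 0, "wz": 0, "fingers": 1},
    {"dx": 0.005, "dy": 0, "dz": 0, "wx": 0, "wy": 0, "wz": 0, "fingers": 1}
  ]
}}

```text
clock: 17.7
eef_pos: [439.7, 314.6, 28.0]
tool_rot: [-2.619, 1.567, -0.963]
force: [-0.7, 1.3, -0.5]
width: 24.6
```

{"name": "servo_tool", "arguments": {
  "rows": [
    {"dx": 0.003, "dy": 0, "dz": 0, "wx": 0, "wy": 0, "wz": 0, "fingers": 1},
    {"dx": 0.002, "dy": 0, "dz": 0, "wx": 0, "wy": 0, "wz": 0, "fingers": 1},
    {"dx": 0, "dy": 0, "dz": 0, "wx": 0, "wy": 0, "wz": 0, "fingers": 1},
    {"dx": 0, "dy": 0, "dz": 0, "wx": 0, "wy": 0, "wz": 0, "fingers": 1}
  ]
}}

```text
clock: 18.2
eef_pos: [440.1, 314.5, 24.9]
tool_rot: [-2.441, 1.566, -0.785]
force: [-0.1, -0.8, -0.9]
width: 24.7
```

{"name": "servo_tool", "arguments": {
  "rows": [
    {"dx": 0.002, "dy": 0, "dz": 0, "wx": 0, "wy": 0, "wz": 0, "fingers": 1},
    {"dx": 0.002, "dy": 0, "dz": 0, "wx": 0, "wy": 0, "wz": 0, "fingers": 1},
    {"dx": 0, "dy": 0, "dz": 0, "wx": 0, "wy": 0, "wz": 0, "fingers": 1},
    {"dx": 0, "dy": 0, "dz": 0, "wx": 0, "wy": 0, "wz": 0, "fingers": 1}
  ]
}}

```text
clock: 18.7
eef_pos: [439.9, 314.4, 21.6]
tool_rot: [-2.56, 1.567, -0.904]
force: [0.0, 0.5, -0.5]
width: 24.6
```

{"name": "servo_tool", "arguments": {
  "rows": [
    {"dx": 0.0015, "dy": 0, "dz": 0, "wx": 0, "wy": 0, "wz": 0, "fingers": 1},
    {"dx": 0.0015, "dy": 0, "dz": 0, "wx": 0, "wy": 0, "wz": 0, "fingers": 1},
    {"dx": 0, "dy": 0, "dz": 0, "wx": 0, "wy": 0, "wz": 0, "fingers": 1},
    {"dx": 0, "dy": 0, "dz": 0, "wx": 0, "wy": 0, "wz": 0, "fingers": 1}
  ]
}}

```text
clock: 19.2
eef_pos: [439.9, 314.4, 19.4]
tool_rot: [-2.536, 1.567, -0.88]
force: [0.4, -0.6, -1.0]
width: 24.3
```

```bash
python3 - <<'E'
from h import *
save(ctrl.get_image('wrist'),'w11');go(439.5,314.5,19,95)
E
```

```text
t=19.25 pos [439.8 314.4  19.3] jaw 94.9 width 24.5 q1 -0.24 q7 0.07 F [-0.6  0.  -1.3]
shift units dx 0.0004 dy 0.0005 dz 0.0001  (mm [0.3 0.3 0.1], rows>= 0.0) turn wx -0.02 wy -0.03 wz 0.02; alt wx 29.98
```

View pics/w11.png

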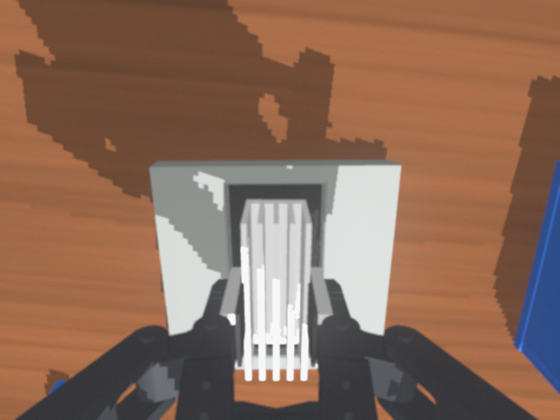

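{"name": "servo_tool", "arguments": {
  "rows": [
    {"dx": 0.0015, "dy": 0, "dz": 0, "wx": 0, "wy": 0, "wz": 0, "fingers": 1},
    {"dx": 0.001, "dy": 0, "dz": 0, "wx": 0, "wy": 0, "wz": 0, "fingers": 1},
    {"dx": 0, "dy": 0, "dz": 0, "wx": 0, "wy": 0, "wz": 0, "fingers": 1},
    {"dx": 0, "dy": 0, "dz": 0, "wx": 0, "wy": 0, "wz": 0, "fingers": 1}
  ]
}}

```text
clock: 19.75
eef_pos: [439.9, 314.4, 19.2]
tool_rot: [-2.4, 1.565, -0.744]
force: [-2.7, -2.6, 17.0]
width: 24.7
```

Contact at 19.2, as predicted. Releasing.

{"name": "servo_tool", "arguments": {
  "rows": [
    {"dx": -0.002, "dy": 0, "dz": 0, "wx": 0, "wy": 0, "wz": 0, "fingers": 1},
    {"dx": 0, "dy": 0, "dz": 0, "wx": 0, "wy": 0, "wz": 0, "fingers": 0.4},
    {"dx": 0, "dy": 0, "dz": 0, "wx": 0, "wy": 0, "wz": 0, "fingers": 0.4},
    {"dx": 0, "dy": 0, "dz": 0, "wx": 0, "wy": 0, "wz": 0, "fingers": 0.4},
    {"dx": -0.01, "dy": 0, "dz": 0, "wx": 0, "wy": 0, "wz": 0, "fingers": 0.4}
  ]
}}

```text
clock: 20.38
eef_pos: [439.5, 314.1, 26.2]
tool_rot: [-2.849, 1.566, -1.193]
force: [-0.2, 0.6, -0.4]
width: 51.4
```

{"name": "servo_tool", "arguments": {
  "rows": [
    {"dx": -0.04, "dy": 0, "dz": 0, "wx": 0, "wy": 0, "wz": 0, "fingers": 0.3},
    {"dx": -0.06, "dy": 0, "dz": 0, "wx": 0, "wy": 0, "wz": 0, "fingers": 0.1},
    {"dx": -0.06, "dy": 0, "dz": 0, "wx": 0, "wy": 0, "wz": 0, "fingers": 0},
    {"dx": -0.02, "dy": 0, "dz": 0, "wx": 0, "wy": 0, "wz": 0, "fingers": 0},
    {"dx": 0, "dy": 0, "dz": 0, "wx": 0, "wy": 0, "wz": 0, "fingers": 0}
  ]
}}

```text
clock: 21.0
eef_pos: [439.9, 314.9, 162.1]
tool_rot: [-2.239, 1.566, -0.583]
force: [0.2, -0.4, -0.8]
width: 85.4
```

```bash
python3 - <<'E'
from h import *
save(ctrl.get_image('wrist'),'w12');go(617,266,160);go(446,113,160,72)
E
```

```text
t=21.05 pos [439.5 314.3 161. ] jaw 94.9 width 85.2 q1 -0.12 q7 0.28 F [-0.1  0.3 -0.6]
shift units dx 0.0022 dy -0.2304 dz -0.0842  (mm [   1.6 -172.8  -63.2], rows>= 2.9) turn wx 0.00 wy -0.04 wz 0.02; alt wx -30.00
t=21.05 pos [439.5 314.3 161. ] jaw 94.9 width 85.2 q1 -0.12 q7 0.28 F [-0.1  0.3 -0.6]
shift units dx 0.0025 dy 0.0141 dz -0.2681  (mm [   1.8   10.6 -201.1], rows>= 3.2) turn wx 3.81 wy -0.04 wz 0.03; alt wx -26.19
   if turned first: dx 0.0013 dy -0.0912 dz -0.2525
```

View pics/w12.png

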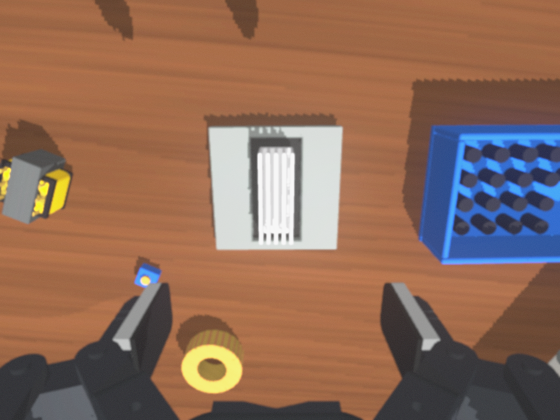

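The heatsink (277,195) sits centred in its narrow recess. Next is the ring core.

{"name": "servo_tool", "arguments": {
  "rows": [
    {"dx": 0, "dy": -0.04, "dz": -0.015, "wx": 0, "wy": 0, "wz": 0, "fingers": 0},
    {"dx": 0, "dy": -0.06, "dz": -0.022, "wx": 0, "wy": 0, "wz": 0, "fingers": 0},
    {"dx": 0, "dy": -0.07, "dz": -0.025, "wx": 0, "wy": 0, "wz": 0, "fingers": 0},
    {"dx": 0, "dy": -0.06, "dz": -0.022, "wx": 0, "wy": 0, "wz": 0, "fingers": 0},
    {"dx": 0, "dy": 0, "dz": 0, "wx": 0, "wy": 0, "wz": 0, "fingers": 0}
  ]
}}

```text
clock: 21.68
eef_pos: [619.7, 263.1, 158.6]
tool_rot: [-3.053, 1.564, -1.403]
force: [0.2, 0.6, -0.0]
width: 85.4
```

```bash
python3 - <<'E'
from h import *
ctrl.get_image('scene');i=ctrl.camera_info('wrist');im=ctrl.get_image('wrist')
go(617,266,5)
m=((cv2.cvtColor(im,cv2.COLOR_RGB2HSV)[...,0]))
for d in ctrl.silhouettes('ring_core','wrist'): print(d['conf'],d['extent'])
th=np.linspace(0,6.28,40)
for z in (0,24):
  for r in (29,14): cv2.polylines(im,[np.array([proj(i,(617+r*np.cos(a),266+r*np.sin(a),z)) for a in th]).astype(np.int32)],True,(0,255,0) if z else (255,0,0),1)
save(im,'w13')
E
```

```text
t=21.77 pos [615.4 266.5 159.8] jaw 94.9 width 85.7 q1 0.01 q7 0.62 F [-1.1  0.9 -0.8]
shift units dx 0.2064 dy -0.0023 dz 0.0001  (mm [ 1.548e+02 -1.700e+00  1.000e-01], rows>= 2.5) turn wx -0.00 wy -0.04 wz -0.01; alt wx 30.00
0.81 [278.2, 194.6, 68.9, 79.1]
```

View pics/w13.png

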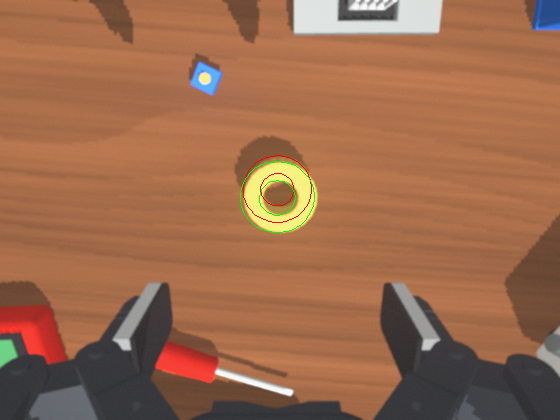

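{"name": "servo_tool", "arguments": {
  "rows": [
    {"dx": 0.03, "dy": -0.0015, "dz": 0, "wx": 0, "wy": 0, "wz": 0, "fingers": 0},
    {"dx": 0.055, "dy": 0, "dz": 0, "wx": 0, "wy": 0, "wz": 0, "fingers": 0},
    {"dx": 0.055, "dy": 0, "dz": 0, "wx": 0, "wy": 0, "wz": 0, "fingers": 0},
    {"dx": 0.04, "dy": 0, "dz": 0, "wx": 0, "wy": 0, "wz": 0, "fingers": 0},
    {"dx": 0.02, "dy": 0, "dz": 0, "wx": 0, "wy": 0, "wz": 0, "fingers": 0}
  ]
}}

```text
clock: 22.45
eef_pos: [615.9, 266.0, 9.1]
tool_rot: [2.856, 1.565, -1.768]
force: [-0.2, 0.4, 0.4]
width: 85.4
```

{"name": "servo_tool", "arguments": {
  "rows": [
    {"dx": 0, "dy": 0, "dz": 0, "wx": 0, "wy": 0, "wz": 0, "fingers": 0},
    {"dx": 0, "dy": 0, "dz": 0, "wx": 0, "wy": 0, "wz": 0, "fingers": 0}
  ]
}}

```text
clock: 22.7
eef_pos: [618.7, 267.2, 13.3]
tool_rot: [-2.128, 1.566, -0.472]
force: [0.1, 0.1, 0.1]
width: 85.2
```

```bash
python3 - <<'E'
from h import *
go(617,266.3,4)
E
```

```text
t=22.70 pos [618.7 267.2  13.3] jaw 94.9 width 85.2 q1 -0.04 q7 0.51 F [0.1 0.1 0.1]
shift units dx 0.0124 dy 0.0025 dz -0.0010  (mm [ 9.3  1.9 -0.8], rows>= 0.2) turn wx 0.00 wy -0.02 wz 0.04; alt wx -30.00
```

{"name": "servo_tool", "arguments": {
  "rows": [
    {"dx": 0.007, "dy": 0.002, "dz": 0, "wx": 0, "wy": 0, "wz": 0, "fingers": 0},
    {"dx": 0.004, "dy": 0, "dz": 0, "wx": 0, "wy": 0, "wz": 0, "fingers": 0},
    {"dx": 0, "dy": 0, "dz": 0, "wx": 0, "wy": 0, "wz": 0, "fingers": 1},
    {"dx": 0, "dy": 0, "dz": 0, "wx": 0, "wy": 0, "wz": 0, "fingers": 1},
    {"dx": 0, "dy": 0, "dz": 0, "wx": 0, "wy": 0, "wz": 0, "fingers": 1}
  ]
}}

```text
clock: 23.32
eef_pos: [617.1, 266.6, 4.8]
tool_rot: [-2.365, 1.566, -0.709]
force: [-0.8, -0.9, 5.8]
width: 56.3
```

{"name": "servo_tool", "arguments": {
  "rows": [
    {"dx": 0, "dy": 0, "dz": 0, "wx": 0, "wy": 0, "wz": 0, "fingers": 1},
    {"dx": 0, "dy": 0, "dz": 0, "wx": 0, "wy": 0, "wz": 0, "fingers": 1},
    {"dx": 0, "dy": 0, "dz": 0, "wx": 0, "wy": 0, "wz": 0, "fingers": 1}
  ]
}}

```text
clock: 23.7
eef_pos: [617.1, 266.6, 4.8]
tool_rot: [-2.346, 1.566, -0.69]
force: [-0.5, -1.3, 5.1]
width: 56.5
```

{"name": "servo_tool", "arguments": {
  "rows": [
    {"dx": -0.01, "dy": 0, "dz": 0, "wx": 0, "wy": 0, "wz": 0, "fingers": 1},
    {"dx": -0.03, "dy": 0, "dz": 0, "wx": 0, "wy": 0, "wz": 0, "fingers": 1},
    {"dx": -0.05, "dy": 0, "dz": 0, "wx": 0, "wy": 0, "wz": 0, "fingers": 1},
    {"dx": -0.04, "dy": 0, "dz": 0, "wx": 0, "wy": 0, "wz": 0, "fingers": 1},
    {"dx": 0, "dy": 0, "dz": 0, "wx": 0, "wy": 0, "wz": 0, "fingers": 1}
  ]
}}

```text
clock: 24.32
eef_pos: [618.2, 268.2, 105.3]
tool_rot: [-1.656, 1.563, 0.0]
force: [0.9, 0.2, -2.1]
width: 56.5
```

```bash
python3 - <<'E'
from h import *
ctrl.get_image('scene');save(ctrl.get_image('wrist'),'w14');go(627,-270.5,105)
E
```

```text
t=24.43 pos [616.5 266.2 101.6] jaw 94.9 width 56.6 q1 -0.01 q7 0.58 F [-0.7  0.9 -2.3]
shift units dx -0.0017 dy 0.0471 dz -0.7142  (mm [  -1.3   35.3 -535.6], rows>= 8.6) turn wx 0.00 wy -0.04 wz 0.03; alt wx -30.00
```

View pics/w14.png

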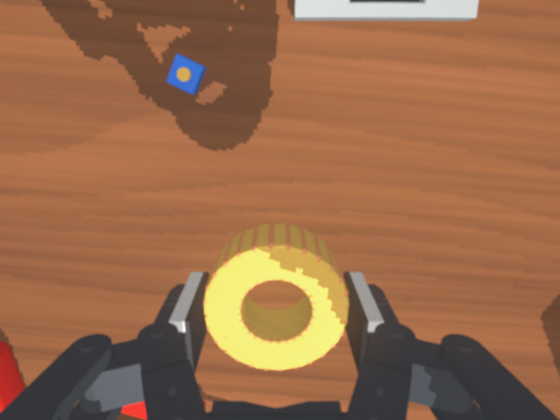

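{"name": "servo_tool", "arguments": {
  "rows": [
    {"dx": 0, "dy": 0.003, "dz": -0.04, "wx": 0, "wy": 0, "wz": 0, "fingers": 1},
    {"dx": 0, "dy": 0.005, "dz": -0.065, "wx": 0, "wy": 0, "wz": 0, "fingers": 1},
    {"dx": 0, "dy": 0.005, "dz": -0.075, "wx": 0, "wy": 0, "wz": 0, "fingers": 1},
    {"dx": 0, "dy": 0.005, "dz": -0.075, "wx": 0, "wy": 0, "wz": 0, "fingers": 1},
    {"dx": 0, "dy": 0.005, "dz": -0.075, "wx": 0, "wy": 0, "wz": 0, "fingers": 1}
  ]
}}

```text
clock: 25.05
eef_pos: [619.4, 16.3, 100.7]
tool_rot: [3.108, 1.567, -1.519]
force: [0.8, -0.1, -2.4]
width: 56.0
```

{"name": "servo_tool", "arguments": {
  "rows": [
    {"dx": 0, "dy": 0.005, "dz": -0.075, "wx": 0, "wy": 0, "wz": 0, "fingers": 1},
    {"dx": 0, "dy": 0.005, "dz": -0.075, "wx": 0, "wy": 0, "wz": 0, "fingers": 1},
    {"dx": 0, "dy": 0.005, "dz": -0.075, "wx": 0, "wy": 0, "wz": 0, "fingers": 1},
    {"dx": 0, "dy": 0.005, "dz": -0.075, "wx": 0, "wy": 0, "wz": 0, "fingers": 1},
    {"dx": 0, "dy": 0.003, "dz": -0.05, "wx": 0, "wy": 0, "wz": 0, "fingers": 1}
  ]
}}

```text
clock: 25.68
eef_pos: [623.8, -248.6, 101.0]
tool_rot: [2.89, 1.567, -1.74]
force: [0.5, 0.5, -1.7]
width: 56.3
```

{"name": "servo_tool", "arguments": {
  "rows": [
    {"dx": 0, "dy": 0.001, "dz": -0.034, "wx": 0, "wy": 0, "wz": 0, "fingers": 1},
    {"dx": 0, "dy": 0, "dz": 0, "wx": 0, "wy": 0, "wz": 0, "fingers": 1},
    {"dx": 0, "dy": 0, "dz": 0, "wx": 0, "wy": 0, "wz": 0, "fingers": 1}
  ]
}}

```text
clock: 26.05
eef_pos: [626.6, -268.2, 102.2]
tool_rot: [-2.518, 1.569, -0.861]
force: [1.0, -0.0, -1.8]
width: 56.3
```

```bash
python3 - <<'E'
from h import *
ctrl.get_image('scene');i=ctrl.camera_info('wrist');im=ctrl.get_image('wrist');go(627,-270.5,45)
th=np.linspace(0,6.28,40);c=(627,-270.5)
cv2.polylines(im,[np.array([proj(i,(c[0]+37*np.cos(a),c[1]+37*np.sin(a),12)) for a in th]).astype(np.int32)],True,(0,255,0),1)
cv2.polylines(im,[np.array([proj(i,(c[0]+6*np.cos(a),c[1]+6*np.sin(a),16)) for a in th]).astype(np.int32)],True,(0,255,0),1)
save(im,'w15')
E
```

```text
t=26.15 pos [ 627.1 -267.7  102.9] jaw 95.1 width 56.1 q1 0.82 q7 1.38 F [-0.   0.1 -1.3]
shift units dx 0.0772 dy 0.0006 dz -0.0035  (mm [57.9  0.4 -2.6], rows>= 0.9) turn wx 0.00 wy -0.02 wz 0.02; alt wx -30.00
```

View pics/w15.png

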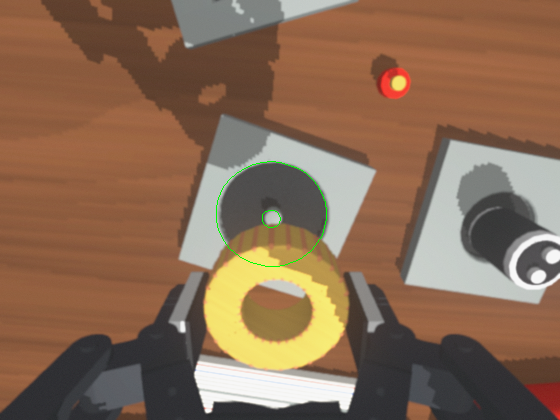

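{"name": "servo_tool", "arguments": {
  "rows": [
    {"dx": 0.02, "dy": 0.0006, "dz": -0.0035, "wx": 0, "wy": 0, "wz": 0, "fingers": 1},
    {"dx": 0.03, "dy": 0, "dz": 0, "wx": 0, "wy": 0, "wz": 0, "fingers": 1},
    {"dx": 0.03, "dy": 0, "dz": 0, "wx": 0, "wy": 0, "wz": 0, "fingers": 1},
    {"dx": 0.015, "dy": 0, "dz": 0, "wx": 0, "wy": 0, "wz": 0, "fingers": 1},
    {"dx": 0.0, "dy": 0, "dz": 0, "wx": 0, "wy": 0, "wz": 0, "fingers": 1}
  ]
}}

```text
clock: 26.78
eef_pos: [626.3, -272.4, 30.4]
tool_rot: [-3.012, 1.568, -1.356]
force: [0.4, 0.2, -0.1]
width: 56.4
```

```bash
python3 - <<'E'
from h import *
ctrl.get_image('scene');i=ctrl.camera_info('wrist');im=ctrl.get_image('wrist');go(627,-270.5,10.8);save(im,'w16')
E
```

```text
t=26.88 pos [ 627.6 -272.7   32.3] jaw 94.9 width 56.2 q1 0.80 q7 1.34 F [ 0.5 -0.2 -1.3]
shift units dx 0.0286 dy 0.0006 dz 0.0031  (mm [21.5  0.5  2.3], rows>= 0.3) turn wx 0.00 wy -0.03 wz 0.03; alt wx -30.00
```

View pics/w16.png

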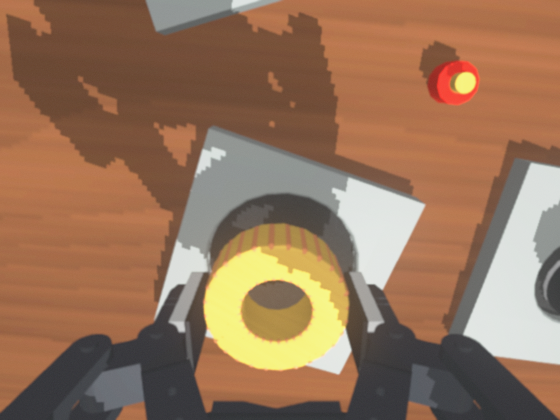

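{"name": "servo_tool", "arguments": {
  "rows": [
    {"dx": 0.005, "dy": 0.0005, "dz": 0.003, "wx": 0, "wy": 0, "wz": 0, "fingers": 1},
    {"dx": 0.01, "dy": 0, "dz": 0, "wx": 0, "wy": 0, "wz": 0, "fingers": 1},
    {"dx": 0.007, "dy": 0, "dz": 0, "wx": 0, "wy": 0, "wz": 0, "fingers": 1},
    {"dx": 0.003, "dy": 0, "dz": 0, "wx": 0, "wy": 0, "wz": 0, "fingers": 1},
    {"dx": 0, "dy": 0, "dz": 0, "wx": 0, "wy": 0, "wz": 0, "fingers": 1}
  ]
}}

```text
clock: 27.5
eef_pos: [626.4, -270.7, 12.9]
tool_rot: [-2.592, 1.567, -0.936]
force: [0.4, -0.6, -1.6]
width: 56.5
```

{"name": "servo_tool", "arguments": {
  "rows": [
    {"dx": 0.001, "dy": 0, "dz": 0, "wx": 0, "wy": 0, "wz": 0, "fingers": 1},
    {"dx": 0.001, "dy": 0, "dz": 0, "wx": 0, "wy": 0, "wz": 0, "fingers": 1},
    {"dx": 0, "dy": 0, "dz": 0, "wx": 0, "wy": 0, "wz": 0, "fingers": 1},
    {"dx": 0, "dy": 0, "dz": 0, "wx": 0, "wy": 0, "wz": 0, "fingers": 1}
  ]
}}

```text
clock: 28.0
eef_pos: [626.6, -270.7, 11.8]
tool_rot: [-2.542, 1.566, -0.885]
force: [-0.4, 0.1, -2.6]
width: 56.3
```

{"name": "servo_tool", "arguments": {
  "rows": [
    {"dx": 0.0015, "dy": 0, "dz": 0, "wx": 0, "wy": 0, "wz": 0, "fingers": 1},
    {"dx": 0.0015, "dy": 0, "dz": 0, "wx": 0, "wy": 0, "wz": 0, "fingers": 1},
    {"dx": 0, "dy": 0, "dz": 0, "wx": 0, "wy": 0, "wz": 0, "fingers": 1},
    {"dx": 0, "dy": 0, "dz": 0, "wx": 0, "wy": 0, "wz": 0, "fingers": 1}
  ]
}}

```text
clock: 28.5
eef_pos: [626.7, -270.7, 10.8]
tool_rot: [-2.591, 1.566, -0.935]
force: [-3.7, -0.4, 6.4]
width: 56.2
```

{"name": "servo_tool", "arguments": {
  "rows": [
    {"dx": -0.0005, "dy": 0, "dz": 0, "wx": 0, "wy": 0, "wz": 0, "fingers": 1},
    {"dx": 0, "dy": 0, "dz": 0, "wx": 0, "wy": 0, "wz": 0, "fingers": 0.1},
    {"dx": 0, "dy": 0, "dz": 0, "wx": 0, "wy": 0, "wz": 0, "fingers": 0},
    {"dx": 0, "dy": 0, "dz": 0, "wx": 0, "wy": 0, "wz": 0, "fingers": 0},
    {"dx": -0.01, "dy": 0, "dz": 0, "wx": 0, "wy": 0, "wz": 0, "fingers": 0}
  ]
}}

```text
clock: 29.12
eef_pos: [626.0, -270.6, 16.8]
tool_rot: [-2.777, 1.568, -1.121]
force: [0.8, -0.1, 1.1]
width: 85.4
```

{"name": "servo_tool", "arguments": {
  "rows": [
    {"dx": -0.04, "dy": 0, "dz": 0, "wx": 0, "wy": 0, "wz": 0, "fingers": 0},
    {"dx": -0.06, "dy": 0, "dz": 0, "wx": 0, "wy": 0, "wz": 0, "fingers": 0},
    {"dx": -0.06, "dy": 0, "dz": 0, "wx": 0, "wy": 0, "wz": 0, "fingers": 0},
    {"dx": -0.03, "dy": 0, "dz": 0, "wx": 0, "wy": 0, "wz": 0, "fingers": 0},
    {"dx": 0, "dy": 0, "dz": 0, "wx": 0, "wy": 0, "wz": 0, "fingers": 0}
  ]
}}

```text
clock: 29.75
eef_pos: [627.0, -270.4, 161.5]
tool_rot: [-2.356, 1.564, -0.7]
force: [-0.6, 0.1, 0.3]
width: 85.5
```

```bash
python3 - <<'E'
from h import *
ctrl.get_image('scene');save(ctrl.get_image('wrist'),'w17');go(446,113,160,72)
E
```

```text
t=29.85 pos [ 625.2 -270.5  158.4] jaw 94.9 width 85.2 q1 0.83 q7 1.43 F [-0.2 -0.3 -0.7]
shift units dx -0.0040 dy 0.1945 dz 0.5298  (mm [ -3.  145.8 397.3], rows>= 6.8) turn wx 3.82 wy -0.03 wz 0.01; alt wx -26.18
   if turned first: dx -0.0021 dy 0.3852 dz 0.4124
```

View pics/w17.png

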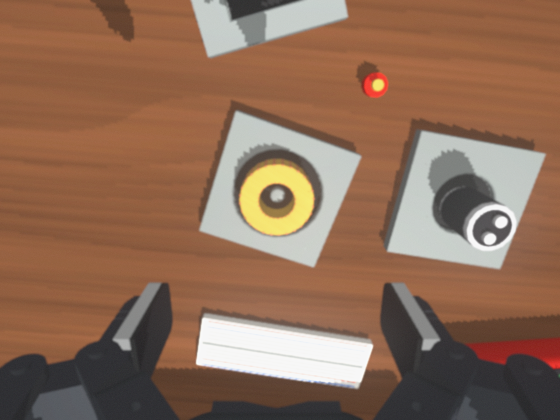

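The ring (277,197) lies over its post and fully inside the recess. Last is the transformer.

{"name": "servo_tool", "arguments": {
  "rows": [
    {"dx": 0, "dy": 0.018, "dz": 0.05, "wx": 0, "wy": 0, "wz": 0, "fingers": 0},
    {"dx": 0, "dy": 0.026, "dz": 0.07, "wx": 0, "wy": 0, "wz": 0, "fingers": 0},
    {"dx": 0, "dy": 0.027, "dz": 0.075, "wx": 0, "wy": 0, "wz": 0, "fingers": 0},
    {"dx": 0, "dy": 0.027, "dz": 0.075, "wx": 0, "wy": 0, "wz": 0, "fingers": 0},
    {"dx": 0, "dy": 0.027, "dz": 0.075, "wx": 0, "wy": 0, "wz": 0, "fingers": 0}
  ]
}}

```text
clock: 30.48
eef_pos: [508.6, -19.2, 157.0]
tool_rot: [2.924, 1.568, -1.703]
force: [0.6, 0.7, 0.3]
width: 85.1
```

{"name": "servo_tool", "arguments": {
  "rows": [
    {"dx": 0, "dy": 0.027, "dz": 0.075, "wx": 0, "wy": 0, "wz": 0, "fingers": 0},
    {"dx": 0, "dy": 0.026, "dz": 0.07, "wx": 0, "wy": 0, "wz": 0, "fingers": 0},
    {"dx": 0, "dy": 0.0165, "dz": 0.04, "wx": 0, "wy": 0, "wz": 0, "fingers": 0},
    {"dx": 0, "dy": 0, "dz": 0, "wx": 1, "wy": 0, "wz": 0, "fingers": 0},
    {"dx": 0, "dy": 0, "dz": 0, "wx": 1, "wy": 0, "wz": 0, "fingers": 0}
  ]
}}

```text
clock: 31.1
eef_pos: [445.5, 113.3, 156.6]
tool_rot: [3.074, 1.567, -1.764]
force: [-0.2, 0.1, 0.0]
width: 85.2
```

{"name": "servo_tool", "arguments": {
  "rows": [
    {"dx": 0, "dy": 0, "dz": 0, "wx": 1, "wy": 0, "wz": 0, "fingers": 0},
    {"dx": 0, "dy": 0, "dz": 0, "wx": 0.8, "wy": 0, "wz": 0, "fingers": 0},
    {"dx": 0, "dy": 0, "dz": 0, "wx": 0, "wy": 0, "wz": 0, "fingers": 0},
    {"dx": 0, "dy": 0, "dz": 0, "wx": 0, "wy": 0, "wz": 0, "fingers": 0}
  ]
}}

```text
clock: 31.6
eef_pos: [446.4, 113.1, 157.3]
tool_rot: [-2.56, 1.567, -1.301]
force: [-0.0, -0.9, 0.4]
width: 85.4
```

```bash
cat >> h.py <<'E'
def box(c,yaw,L,W,H):
    a=np.radians(yaw);ex=np.array([np.cos(a),np.sin(a)]);ey=np.array([-ex[1],ex[0]])
    return [[*(np.array(c)+sx*L/2*ex+sy*W/2*ey),h] for h in H for sx,sy in((1,1),(1,-1),(-1,-1),(-1,1))]
def overlay(im,i,P,off,s,col):
    q=[((proj(i,X)-off+.5)*s).astype(int) for X in P]
    for o in range(0,len(q),4):
        for k in range(4): cv2.line(im,tuple(map(int,q[o+k])),tuple(map(int,q[o+(k+1)%4])),col,1)
E
python3 - <<'E'
from h import *
ctrl.get_image('scene');i=ctrl.camera_info('wrist');im=ctrl.get_image('wrist');save(im,'w18');go(446,113,10,72)
out=cv2.resize(im[110:260,180:380],None,fx=4,fy=4)
overlay(out,i,box((446,113),-18,50,42,(0,36)),np.array([180,110]),4,(0,255,0)); save(out,'w18c')
print([np.round(at(i,*p,36),1) for p in ((280,190),)])
E
```

```text
t=31.70 pos [446.6 113.3 157.6] jaw 72.1 width 85.2 q1 0.25 q7 0.24 F [-0.8  0.9 -0.3]
shift units dx 0.1968 dy 0.0012 dz -0.0001  (mm [147.6   0.9  -0. ], rows>= 2.4) turn wx 0.02 wy -0.03 wz 0.03; alt wx -29.98
[array([437.9, 119. ,  36. ])]
```

View pics/w18c.png

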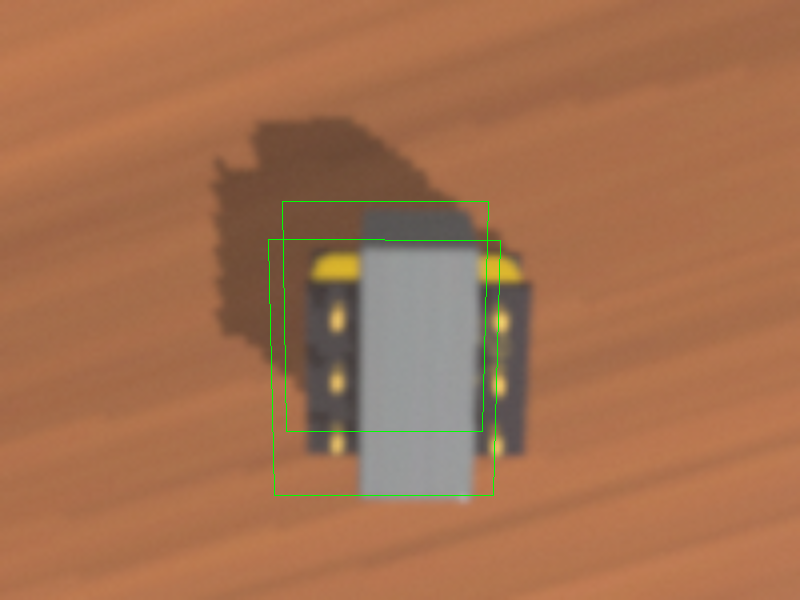

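View pics/w18.png

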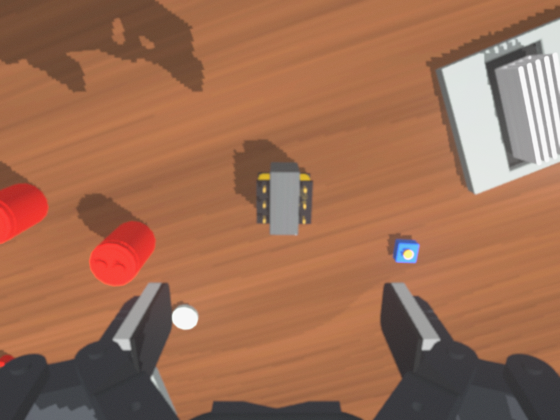

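{"name": "servo_tool", "arguments": {
  "rows": [
    {"dx": 0.03, "dy": -0.0005, "dz": 0.008, "wx": 0, "wy": 0, "wz": 0, "fingers": 0},
    {"dx": 0.055, "dy": 0, "dz": 0, "wx": 0, "wy": 0, "wz": 0, "fingers": 0},
    {"dx": 0.055, "dy": 0, "dz": 0, "wx": 0, "wy": 0, "wz": 0, "fingers": 0.1},
    {"dx": 0.03, "dy": 0, "dz": 0, "wx": 0, "wy": 0, "wz": 0, "fingers": 0.2},
    {"dx": 0.015, "dy": 0, "dz": 0, "wx": 0, "wy": 0, "wz": 0, "fingers": 0.2}
  ]
}}

```text
clock: 32.33
eef_pos: [448.9, 118.5, 18.1]
tool_rot: [-2.583, 1.567, -1.324]
force: [-0.2, -0.2, -0.1]
width: 67.9
```

{"name": "servo_tool", "arguments": {
  "rows": [
    {"dx": 0, "dy": 0, "dz": 0, "wx": 0, "wy": 0, "wz": 0, "fingers": 0.2},
    {"dx": 0, "dy": 0, "dz": 0, "wx": 0, "wy": 0, "wz": 0, "fingers": 0.2}
  ]
}}

```text
clock: 32.58
eef_pos: [450.0, 118.8, 20.0]
tool_rot: [-1.864, 1.566, -0.606]
force: [-0.5, 0.1, 0.3]
width: 68.5
```

```bash
python3 - <<'E'
from h import *
save(ctrl.get_image('wrist'),'w19');go(449,119,9,72)
E
```

```text
t=32.62 pos [450.1 118.7  20.1] jaw 72.1 width 68.2 q1 0.03 q7 -0.08 F [ 0.4 -0.1  0.1]
shift units dx 0.0148 dy 0.0016 dz -0.0001  (mm [11.1  1.2 -0.1], rows>= 0.2) turn wx 0.01 wy -0.01 wz 0.05; alt wx -29.99
```

View pics/w19.png

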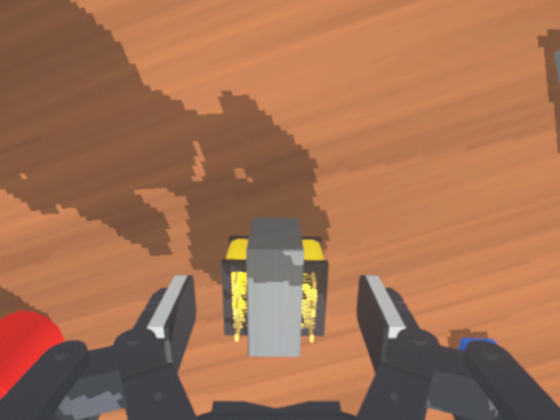

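{"name": "servo_tool", "arguments": {
  "rows": [
    {"dx": 0.008, "dy": 0, "dz": 0, "wx": 0, "wy": 0, "wz": 0, "fingers": 0.2},
    {"dx": 0.005, "dy": 0, "dz": 0, "wx": 0, "wy": 0, "wz": 0, "fingers": 0.2},
    {"dx": 0, "dy": 0, "dz": 0, "wx": 0, "wy": 0, "wz": 0, "fingers": 1},
    {"dx": 0, "dy": 0, "dz": 0, "wx": 0, "wy": 0, "wz": 0, "fingers": 1},
    {"dx": 0, "dy": 0, "dz": 0, "wx": 0, "wy": 0, "wz": 0, "fingers": 1}
  ]
}}

```text
clock: 33.25
eef_pos: [449.4, 118.4, 9.7]
tool_rot: [-2.17, 1.566, -0.912]
force: [-0.9, 0.2, 3.1]
width: 40.8
```

{"name": "servo_tool", "arguments": {
  "rows": [
    {"dx": 0, "dy": 0, "dz": 0, "wx": 0, "wy": 0, "wz": 0, "fingers": 1},
    {"dx": 0, "dy": 0, "dz": 0, "wx": 0, "wy": 0, "wz": 0, "fingers": 1},
    {"dx": 0, "dy": 0, "dz": 0, "wx": 0, "wy": 0, "wz": 0, "fingers": 1}
  ]
}}

```text
clock: 33.62
eef_pos: [449.4, 118.4, 9.7]
tool_rot: [-2.173, 1.566, -0.915]
force: [-0.9, -0.3, 5.5]
width: 41.1
```

{"name": "servo_tool", "arguments": {
  "rows": [
    {"dx": -0.01, "dy": 0, "dz": 0, "wx": 0, "wy": 0, "wz": 0, "fingers": 1},
    {"dx": -0.03, "dy": 0, "dz": 0, "wx": 0, "wy": 0, "wz": 0, "fingers": 1},
    {"dx": -0.05, "dy": 0, "dz": 0, "wx": 0, "wy": 0, "wz": 0, "fingers": 1},
    {"dx": -0.05, "dy": 0, "dz": 0, "wx": 0, "wy": 0, "wz": 0, "fingers": 1},
    {"dx": 0, "dy": 0, "dz": 0, "wx": 0, "wy": 0, "wz": 0, "fingers": 1}
  ]
}}

```text
clock: 34.25
eef_pos: [450.7, 119.4, 116.5]
tool_rot: [-1.472, 1.564, -0.214]
force: [0.7, -0.1, -4.2]
width: 41.2
```

```bash
python3 - <<'E'
from h import *
ctrl.get_image('scene');save(ctrl.get_image('wrist'),'w20');go(461,-298,118,109.7)
E
```

```text
t=34.35 pos [449.  118.2 114.2] jaw 72.0 width 40.9 q1 0.18 q7 0.15 F [-0.1 -1.  -3. ]
shift units dx -0.0029 dy -0.1862 dz -0.5230  (mm [  -2.2 -139.6 -392.2], rows>= 6.7) turn wx -6.28 wy -0.04 wz 0.02; alt wx 23.72
   if turned first: dx -0.0051 dy 0.1720 dz -0.5278
```

View pics/w20.png

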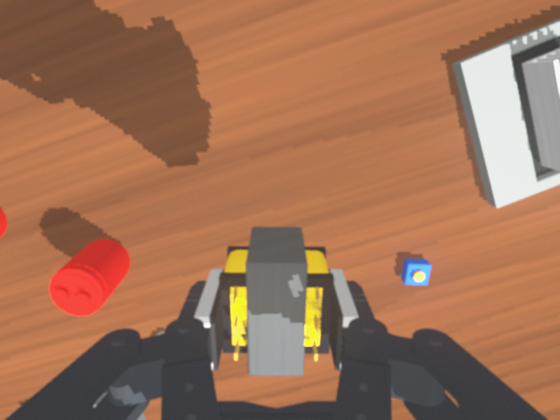

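{"name": "servo_tool", "arguments": {
  "rows": [
    {"dx": 0, "dy": -0.015, "dz": -0.04, "wx": 0, "wy": 0, "wz": 0, "fingers": 1},
    {"dx": 0, "dy": -0.025, "dz": -0.07, "wx": 0, "wy": 0, "wz": 0, "fingers": 1},
    {"dx": 0, "dy": -0.0265, "dz": -0.075, "wx": 0, "wy": 0, "wz": 0, "fingers": 1},
    {"dx": 0, "dy": -0.0265, "dz": -0.075, "wx": 0, "wy": 0, "wz": 0, "fingers": 1},
    {"dx": 0, "dy": -0.0265, "dz": -0.075, "wx": 0, "wy": 0, "wz": 0, "fingers": 1}
  ]
}}

```text
clock: 34.98
eef_pos: [456.1, -149.5, 113.8]
tool_rot: [-2.802, 1.568, -1.543]
force: [1.5, 0.3, -3.0]
width: 40.5
```

{"name": "servo_tool", "arguments": {
  "rows": [
    {"dx": 0, "dy": -0.0265, "dz": -0.075, "wx": 0, "wy": 0, "wz": 0, "fingers": 1},
    {"dx": 0, "dy": -0.025, "dz": -0.07, "wx": 0, "wy": 0, "wz": 0, "fingers": 1},
    {"dx": 0, "dy": -0.015, "dz": -0.043, "wx": 0, "wy": 0, "wz": 0, "fingers": 1},
    {"dx": 0, "dy": 0, "dz": 0, "wx": -1, "wy": 0, "wz": 0, "fingers": 1},
    {"dx": 0, "dy": 0, "dz": 0, "wx": -1, "wy": 0, "wz": 0, "fingers": 1}
  ]
}}

```text
clock: 35.6
eef_pos: [459.9, -297.4, 113.7]
tool_rot: [2.852, 1.569, -1.961]
force: [0.7, 0.7, -2.4]
width: 40.9
```

{"name": "servo_tool", "arguments": {
  "rows": [
    {"dx": 0, "dy": 0, "dz": 0, "wx": -1, "wy": 0, "wz": 0, "fingers": 1},
    {"dx": 0, "dy": 0, "dz": 0, "wx": -1, "wy": 0, "wz": 0, "fingers": 1},
    {"dx": 0, "dy": 0, "dz": 0, "wx": -1, "wy": 0, "wz": 0, "fingers": 1},
    {"dx": 0, "dy": 0, "dz": 0, "wx": -1, "wy": 0, "wz": 0, "fingers": 1},
    {"dx": 0, "dy": 0, "dz": 0, "wx": -0.3, "wy": 0, "wz": 0, "fingers": 1}
  ]
}}

```text
clock: 36.22
eef_pos: [460.3, -296.8, 114.0]
tool_rot: [2.656, 1.569, -1.709]
force: [-0.1, -0.4, -3.0]
width: 41.4
```

{"name": "servo_tool", "arguments": {
  "rows": [
    {"dx": 0, "dy": 0, "dz": 0, "wx": 0, "wy": 0, "wz": 0, "fingers": 1},
    {"dx": 0, "dy": 0, "dz": 0, "wx": 0, "wy": 0, "wz": 0, "fingers": 1}
  ]
}}

```text
clock: 36.48
eef_pos: [461.2, -297.2, 115.6]
tool_rot: [-2.908, 1.567, -0.991]
force: [0.2, 0.2, -3.1]
width: 41.0
```

```bash
python3 - <<'E'
from h import *
ctrl.get_image('scene');i=ctrl.camera_info('wrist');im=ctrl.get_image('wrist');go(461,-298,40,109.7)
o=np.array([0,0])
overlay(im,i,box((461,-298),19.7,104,104,(12,)),o,1,(0,255,0));overlay(im,i,box((461,-298),19.7,66,58,(12,)),o,1,(0,255,0))
save(im,'w21')
E
```

```text
t=36.58 pos [ 461.3 -297.3  115.9] jaw 109.9 width 41.3 q1 1.10 q7 1.60 F [ 0.3  0.1 -2.7]
shift units dx 0.1012 dy 0.0009 dz -0.0003  (mm [75.9  0.7 -0.2], rows>= 1.2) turn wx 0.03 wy -0.04 wz 0.01; alt wx -29.97
```

View pics/w21.png

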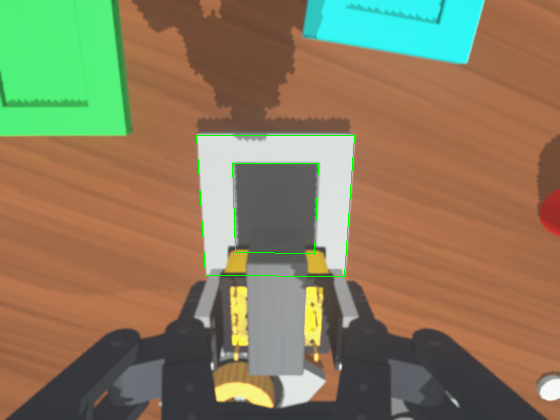

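The grey tile matches the overlay. The green and turquoise tiles are clear of the gripper. Lowering.

{"name": "servo_tool", "arguments": {
  "rows": [
    {"dx": 0.02, "dy": 0.001, "dz": 0, "wx": 0, "wy": 0, "wz": 0, "fingers": 1},
    {"dx": 0.035, "dy": 0, "dz": 0, "wx": 0, "wy": 0, "wz": 0, "fingers": 1},
    {"dx": 0.035, "dy": 0, "dz": 0, "wx": 0, "wy": 0, "wz": 0, "fingers": 1},
    {"dx": 0.02, "dy": 0, "dz": 0, "wx": 0, "wy": 0, "wz": 0, "fingers": 1},
    {"dx": 0.01, "dy": 0, "dz": 0, "wx": 0, "wy": 0, "wz": 0, "fingers": 1}
  ]
}}

```text
clock: 37.2
eef_pos: [460.6, -297.6, 24.9]
tool_rot: [-2.914, 1.568, -0.996]
force: [0.3, -0.1, -2.8]
width: 40.9
```

{"name": "servo_tool", "arguments": {
  "rows": [
    {"dx": 0.002, "dy": 0, "dz": 0, "wx": 0, "wy": 0, "wz": 0, "fingers": 1},
    {"dx": 0, "dy": 0, "dz": 0, "wx": 0, "wy": 0, "wz": 0, "fingers": 1},
    {"dx": 0, "dy": 0, "dz": 0, "wx": 0, "wy": 0, "wz": 0, "fingers": 1}
  ]
}}

```text
clock: 37.58
eef_pos: [461.4, -298.1, 25.2]
tool_rot: [-2.733, 1.565, -0.815]
force: [-0.3, -0.7, -2.4]
width: 40.9
```

```bash
python3 - <<'E'
from h import *
save(ctrl.get_image('wrist'),'w22');go(461,-298,15.7,109.7)
E
```

```text
t=37.62 pos [ 461.2 -298.1   25.1] jaw 109.9 width 40.8 q1 1.03 q7 1.47 F [ 0.  -0.1 -2.9]
shift units dx 0.0125 dy 0.0003 dz 0.0003  (mm [9.4 0.2 0.2], rows>= 0.1) turn wx 0.03 wy -0.05 wz 0.02; alt wx -29.97
```

View pics/w22.png

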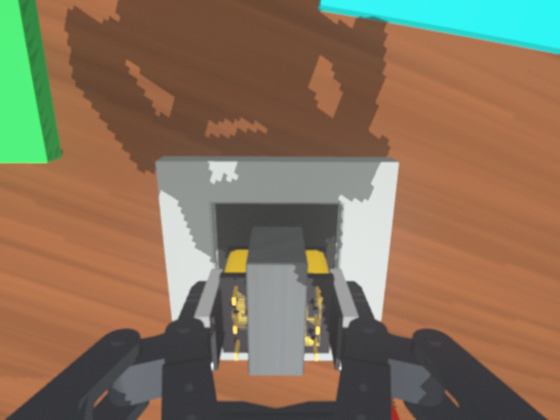

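{"name": "servo_tool", "arguments": {
  "rows": [
    {"dx": 0.005, "dy": 0, "dz": 0, "wx": 0, "wy": 0, "wz": 0, "fingers": 1},
    {"dx": 0.003, "dy": 0, "dz": 0, "wx": 0, "wy": 0, "wz": 0, "fingers": 1},
    {"dx": 0.002, "dy": 0, "dz": 0, "wx": 0, "wy": 0, "wz": 0, "fingers": 1},
    {"dx": 0, "dy": 0, "dz": 0, "wx": 0, "wy": 0, "wz": 0, "fingers": 1},
    {"dx": 0, "dy": 0, "dz": 0, "wx": 0, "wy": 0, "wz": 0, "fingers": 1}
  ]
}}

```text
clock: 38.25
eef_pos: [461.0, -297.9, 17.0]
tool_rot: [-2.796, 1.567, -0.877]
force: [0.7, 0.5, -3.1]
width: 41.0
```

{"name": "servo_tool", "arguments": {
  "rows": [
    {"dx": 0.001, "dy": 0, "dz": 0, "wx": 0, "wy": 0, "wz": 0, "fingers": 1},
    {"dx": 0.001, "dy": 0, "dz": 0, "wx": 0, "wy": 0, "wz": 0, "fingers": 1},
    {"dx": 0, "dy": 0, "dz": 0, "wx": 0, "wy": 0, "wz": 0, "fingers": 1},
    {"dx": 0, "dy": 0, "dz": 0, "wx": 0, "wy": 0, "wz": 0, "fingers": 1}
  ]
}}

```text
clock: 38.75
eef_pos: [461.0, -297.9, 15.8]
tool_rot: [-2.84, 1.566, -0.922]
force: [-2.3, -0.1, 2.7]
width: 41.0
```

Contact at 15.8, as expected. Releasing.

{"name": "servo_tool", "arguments": {
  "rows": [
    {"dx": 0, "dy": 0, "dz": 0, "wx": 0, "wy": 0, "wz": 0, "fingers": 0.25},
    {"dx": 0, "dy": 0, "dz": 0, "wx": 0, "wy": 0, "wz": 0, "fingers": 0.25},
    {"dx": 0, "dy": 0, "dz": 0, "wx": 0, "wy": 0, "wz": 0, "fingers": 0.25},
    {"dx": -0.005, "dy": 0, "dz": 0, "wx": 0, "wy": 0, "wz": 0, "fingers": 0.2},
    {"dx": -0.015, "dy": 0, "dz": 0, "wx": 0, "wy": 0, "wz": 0, "fingers": 0.2}
  ]
}}

```text
clock: 39.38
eef_pos: [460.6, -297.7, 30.6]
tool_rot: [-2.915, 1.567, -0.997]
force: [-0.2, 0.2, -0.4]
width: 68.5
```

{"name": "servo_tool", "arguments": {
  "rows": [
    {"dx": -0.04, "dy": 0, "dz": 0, "wx": 0, "wy": 0, "wz": 0, "fingers": 0},
    {"dx": -0.06, "dy": 0, "dz": 0, "wx": 0, "wy": 0, "wz": 0, "fingers": 0},
    {"dx": -0.06, "dy": 0, "dz": 0, "wx": 0, "wy": 0, "wz": 0, "fingers": 0},
    {"dx": -0.03, "dy": 0, "dz": 0, "wx": 0, "wy": 0, "wz": 0, "fingers": 0},
    {"dx": 0, "dy": 0, "dz": 0, "wx": 0, "wy": 0, "wz": 0, "fingers": 0}
  ]
}}

```text
clock: 40.0
eef_pos: [461.2, -297.8, 174.4]
tool_rot: [-2.731, 1.564, -0.814]
force: [-0.1, -0.4, -0.9]
width: 85.1
```

```bash
python3 - <<'E'
from h import *
t=ctrl.get_image('scene');i=ctrl.camera_info('wrist');w=ctrl.get_image('wrist');go(461,-298,160)
overlay(w,i,box((461,-298),19.7,50,42,(6,42)),np.array([0,0]),1,(0,255,0))
save(np.vstack([w[:280],cv2.resize(t[120:350,100:480],(560,339))[:320]]),'w23')
E
```

```text
t=40.10 pos [ 459.6 -297.5  172. ] jaw 109.9 width 85.2 q1 1.14 q7 1.68 F [-0.3  0.   0.6]
shift units dx 0.0160 dy -0.0016 dz -0.0011  (mm [12.  -1.2 -0.9], rows>= 0.2) turn wx -0.00 wy -0.03 wz -0.00; alt wx 30.00
```

View pics/w23.png

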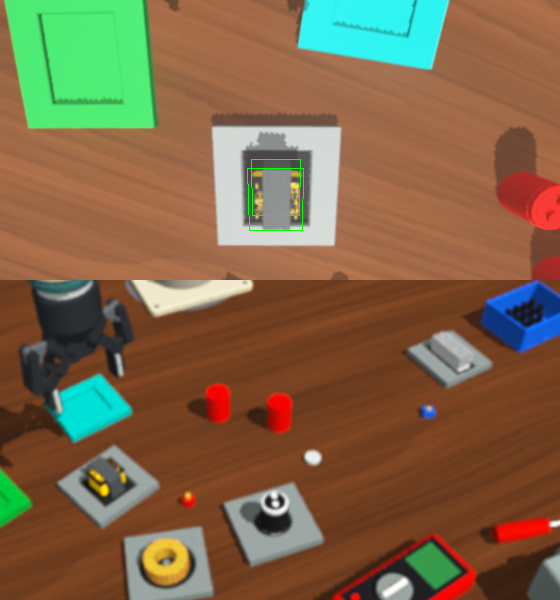

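All four parts are in their recesses, and the transformer matches the expected outline at (276,195). Handing in.

```bash
python3 - <<'E'
from h import *
s=ctrl.read_state(); print(s['clock'],s['force'],s['width'],abs(s['qd']).max()); print(ctrl.finish_job())
E
```

```text
40.1 [-0.2630051   0.04872646  0.64075732] 85.20044562572069 0.019100535568769634
the job is handed in; nothing more can be done
None
```

I put all four parts into their own grey holders and handed the job in at 40.1 s of the 115 s allowed. `finish_job` reports no verdict, so the result rests on my own checks.

- **Placement:** I lowered each part until the wrist force rose on contact. Contact came within about 0.2 mm of the height expected for the recess floor, and only then did I let go.
- **Final pictures:** Wrist views after each release and a last overall view show the parts upright and centred in their recesses. The ring core is over its post, and the transformer is within about 1–2 mm of its expected outline.
- **Look-alikes and arm:** The red cans and the green and turquoise tiles were not touched. At hand-in the gripper was open about 130 mm above the transformer, with near-zero wrist force.
- **What disagreed:** My first estimates from the top camera were off by about 4–7 mm (can, heatsink, transformer), and I corrected them with the wrist camera before each grasp. The measured arm height lagged the commanded height by a few mm after fast moves, so I made the final lowering in small steps. My first two move calls were rejected for missing keys and moved nothing.

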